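# Strip the air hammer and put the chisels away in the chest drawer

### The arm

A 6-joint arm with a two-finger parallel gripper is mounted at the origin on the work surface. World frame = base frame: x ahead of the robot, y to its left, z up, the work surface at z = 0. Lengths are in m, angles in rad, forces in N, time in s.
With the tool pointing down it reaches from about 0.25 to 0.775 m from the base axis. Payload 4 kg.
Tool frame: the origin (TCP) lies at the very end of the fingers, on their centre line; the grasp point (between the pads) lies 19 mm behind it (arm.hold_point_z is the distance from the TCP to the grasp point, in m); z points along the fingers, y is the direction in which the jaws open and shut (so a half turn about z gives the same grasp; the last joint's range is limited). The gripper opens to 94 mm and grips with 3 to 60 N. Pads are 16 mm wide; open, the fingers measure 119 mm over their backs; the gripper's body (75 mm by 177 mm) begins 78 mm behind the grasp point.
Start: joints at [1.177, 0.087, 1.371, -0, 1.684, -0.103], TCP at [0.158, 0.527, 0.206] pointing down, gripper open.
Joint ranges: [-3.1, 3.1], [-0.76, 2.03], [0.27, 2.55], [-1.08, 4.22], [0.17, 2.65], [-2.57, 2.57]. Speed limits (rad/s): [2.79, 2.79, 3.14, 3.14, 3.14, 3.14].

### API

Orientations are given as a rotation vector (axis times angle).
In Python, from rig import sensors, cams, hand_in, nets, arm gives the robot as it stands. The module is installed in compiled form; this text tells all that it offers.
- The arm moves only by the shell command python3 -m creep 'ROWS' [FORCE]. ROWS is JSON, a list of rows, each an object with "fingers": the opening, from 0 (shut) to 1 (fully open); "linear": the shift along the world's x, y, z in mm, a list of three; "twist": the turn about the world's z in degrees. In form: [{"fingers": fingers, "linear": [dx, dy, dz], "twist": twist}, ...]. A call has 1 to 12 rows; each row shifts and turns the commanded pose from where the row before left it; what a row does not reach is not made up. A row lasts 1/12 s, in which the tool goes at most 41.7 mm and 7.16 degrees, less where a joint would pass 70% of its speed; a pose out of reach is approached as far as the arm can. A call with a gripper value outside its range is refused whole. The fingers move at their own pace and stop on an object; FORCE is the grip in N (left out, the last holds). Time passes only in rows, so rows that do not move let the fingers close. It gives the time, the measured TCP pose, the force and the opening at its end, in the units of the state.
- sensors.sense(): the state, without advancing time (a new reading comes with each control period).
- cams.camera(name): name is "scene" or "top"; returns a dict with "frame" (480x640x3 uint8, red, green, blue), "mtx" (3x3 intrinsics, pixels), "pose" (4x4, takes a point from camera to world coordinates). Camera axes: x right, y down, z forward; pixel columns grow to the right and rows downward; lengths in m; the calibration is good to about 2 mm. A picture is of the moment at which its call begins. There is no depth.
- hand_in(): hands the job in, once; it reports no verdict.
Trained networks look in a picture, given as the dict that the camera call returned (one of the last four; its "shot" number tells which), for a name from the list of things; names that differ only in an ending like _2 or _b are one class to them, and where a whole thing is asked for, a point or a joint stands for the part that bears it (a point fixed in the world has none). Each returns a list of dicts, best first, with "p" (0 to 1); they miss things now and then, are a little off and sometimes report something else, mostly with a low value. They report only what shows in the picture. A call takes as long as a camera call. They do not tell look-alikes from the thing itself.
- nets.boxes_of(query, picture): "rect" ([left, top, right, bottom] in pixels, round what is visible of it).
- nets.outline_of(query, picture): "region" (480x640 bool, what is visible of it) and "rect" ([left, top, right, bottom] in pixels, round what is visible of it).
The state is a dict: "time_s": time; "joint_positions": joint angles; "qvel": joint speeds; "tau": joint torques, N m; "eef_pos": TCP position; "tool_rot": TCP orientation; "contact_force": force on the tool from outside, world axes, zero at the start; "wrist_torque": the same for the moment, N m; "finger_gap": finger opening in m.
Only numpy, scipy, OpenCV 4.12 (cv2) and the standard library are available. Lean on these libraries where they do the work, as an engineer would, in place of code of your own. Each camera call takes 0.05 s, during which the arm holds its last target. There are 200 camera calls.

### The job

Put the air-hammer chisels away: pull back the hammer's sprung collar to free the chisel in its nose and draw it out, open the top drawer of the red chest, and lay that chisel and every chisel on the bench flat in a compartment of their own, blades towards the drawer's front, narrow ones in the narrow compartments and wide scrapers in the wide ones. When all lie home, and only then, shut the drawer fully, leaving the collar home. Do not wrench the chisel out with the collar forward, and leave the other things on the bench where they are.

Things in the scene. Friction and masses are not known exactly. Their poses are not given: they have to be found in the camera images.
- chisel0_mid (a point): Narrow chisel locked in the air hammer's nose, blade pointing out. Steel bar along its x: blade 26 wide, 7 thick, x +35 to +85 mm (bright, flat); square black body 16 x 16, x -53 to +35; notched square shank 12 x 12, x -95 to -53. 0.29 kg, alike either way up. This point: grip point near the balance point, on the axis (body 8 mm above and below). Starts 54 mm out from the socket mouth.
- chisel1_mid (a point): Narrow chisel lying loose on the bench, or absent (None). Same size, point and axes as chisel0: 180 mm long, x towards its 26 mm wide blade, grip point half-way up its 16 x 16 mm black body.
- chisel2_mid (a point): Narrow chisel lying loose on the bench, or absent (None). Same size, point and axes as chisel0: 180 mm long, x towards its 26 mm wide blade, grip point half-way up its 16 x 16 mm black body.
- scraper1_mid (a point): Wide chisel (scraper) lying loose on the bench, or absent (None). As chisel0 but its blade is 44 mm wide, 0.34 kg: 180 mm long, x towards the blade, grip point half-way up its 16 x 16 mm black body.
- scraper2_mid (a point): Wide chisel (scraper) lying loose on the bench, or absent (None). As chisel0 but its blade is 44 mm wide, 0.34 kg: 180 mm long, x towards the blade, grip point half-way up its 16 x 16 mm black body.
- socket_mouth (a point): Mouth of the socket in the nose of the air hammer, which is clamped level in the blue bench vise, axis 160 mm above the bench. x points out of the socket along the axis (the way the chisel is drawn), z up. Square greased bore 42 mm deep: the chisel is clear when drawn 45 mm from home. The vise jaws (tops 178 mm above the bench) begin 77 mm behind the mouth.
- collar_grip (a point): Middle, on the axis, of the round brass-coloured sprung collar round the hammer's nose: diameter 41 mm, length 38 mm, front end 9 mm behind the mouth when home; x points out of the socket. Pulled back along -x. Once back far enough it frees the chisel, which a sprung plunger pushes 10 to 12 mm out in about 0.3 s.
- collar (a joint): Collar travel back towards the vise, m: 0 home, 0.012 stop; spring 5 N at 0, 11 N at the stop. Frees the chisel at 0.007 to 0.008. Let go after the chisel has moved out, it rests part-way back on the shank and the chisel hangs free in the bore; let go too early, it locks again. It springs home by itself once the chisel is drawn 19 mm.
- drawer (a joint): How far the top drawer of the red bench chest is pushed in, m: 0 fully out (stop), 0.215 shut (stop). Below 0.010 the compartments are clear of the chest's top. About 2 N of friction; stays where it is left. Starts half out to nearly shut.
- drawer_handle (a point): Middle of the top drawer's bar handle: level round bar along y, 11 mm thick, 140 mm long, 104 mm above the bench, 29 mm of free room behind it to the grey drawer front, whose top edge is 20 mm above the bar's middle. The drawer comes out along this frame's -x; z up. Chest 320 mm wide, 132 mm high; the lower drawer's like handle, 74 mm below, is not used.
- narrow_bay1 (a point): Where a narrow chisel's grip point lies when laid home in this compartment of the drawer; x points to the blade end (drawer front), z up. Blade pocket 34 mm wide, 40 to 97 mm ahead; neck 24 mm wide, 31 to 101 mm behind; black walls end 6 mm above this point. Between them a finger well, open across all compartments, floor 24 mm below. Pitch 56 mm. Drawer sides end 24 mm above.
- narrow_bay2 (a point): Where a narrow chisel's grip point lies when laid home in this compartment of the drawer; x points to the blade end (drawer front), z up. Blade pocket 34 mm wide, 40 to 97 mm ahead; neck 24 mm wide, 31 to 101 mm behind; black walls end 6 mm above this point. Between them a finger well, open across all compartments, floor 24 mm below. Pitch 56 mm. Drawer sides end 24 mm above.
- narrow_bay3 (a point): Where a narrow chisel's grip point lies when laid home in this compartment of the drawer; x points to the blade end (drawer front), z up. Blade pocket 34 mm wide, 40 to 97 mm ahead; neck 24 mm wide, 31 to 101 mm behind; black walls end 6 mm above this point. Between them a finger well, open across all compartments, floor 24 mm below. Pitch 56 mm. Drawer sides end 24 mm above.
- wide_bay1 (a point): Where a wide chisel's grip point lies when laid home in this compartment of the drawer; x points to the blade end (drawer front), z up. Blade pocket 52 mm wide, 40 to 97 mm ahead; neck 24 mm wide, 31 to 101 mm behind; black walls end 6 mm above this point. Between them a finger well, open across all compartments, floor 24 mm below. Pitch 56 mm. Drawer sides end 24 mm above.
- wide_bay2 (a point): Where a wide chisel's grip point lies when laid home in this compartment of the drawer; x points to the blade end (drawer front), z up. Blade pocket 52 mm wide, 40 to 97 mm ahead; neck 24 mm wide, 31 to 101 mm behind; black walls end 6 mm above this point. Between them a finger well, open across all compartments, floor 24 mm below. Pitch 56 mm. Drawer sides end 24 mm above.
- driver_mid (a point): Screwdriver with a wooden handle, 200 mm long, lying (bystander), its middle.
- oil_mid (a point): Yellow oil bottle 52 mm in diameter, 125 mm tall (bystander), its middle.
- spanner_mid (a point): Steel spanner 170 mm long lying near the robot (bystander), its middle.
- tape_mid (a point): Yellow tape measure 72 x 40 x 66 mm (bystander), its middle.
- offcut_mid (a point): Wood offcut 120 x 45 x 45 mm (bystander), its middle.
- discs_mid (a point): Stack of orange grinding discs 115 mm in diameter, 28 mm high (bystander), its middle.
Mind the look-alikes: they are no part of the job. What is shaped like the part that bears chisel0_mid but orange or pink is not meant.

How it is judged:
By the outcome, as a careful person would: the job done as asked, in the order asked, and still so for the second after the job is handed in, with the robot touching nothing.
Of chisel1, chisel2, scraper1, scraper2 only 2 to 4 are there at a start; the rules pass over those that are not, and their reading is None.
At some moment in a run one of chisel1, chisel2, scraper1, scraper2 may be knocked a few centimetres aside while the robot is not near it.
Once in a run the grip may slacken for a moment while it holds something.
It also fails if it takes over 210 s, if anything falls off the work surface, if the arm or the gripper's body presses on something with over 40 N, if the wrist force passes 120 N, or if a joint passes its speed limit or range.

## Working session

There is one attempt and no reset: what is moved stays moved. The work goes in short steps, Python scripts to look and compute and a shell command to move; the robot and the scene stay as the last step left them, time stands still between calls to the robot, and variables do not carry over. Pictures are saved under pics/ and viewed, on a budget of 14 in all, crops included, one or two more only if the job needs it, and the job is handed in when it is done.

```bash
mkdir -p pics
cat > h.py <<'E'
import numpy as np, cv2
from rig import sensors, cams, hand_in, nets, arm
def shot(n,name=None):
    c=cams.camera(n)
    if name: cv2.imwrite('pics/'+name+'.png',c['frame'][:,:,::-1])
    return c
def ray(c,u,v):
    d=np.linalg.inv(c['mtx'])@[u,v,1.]; P=c['pose']; return P[:3,3],P[:3,:3]@d
def at_z(c,u,v,z):
    o,d=ray(c,u,v); return o+d*(z-o[2])/d[2]
def proj(c,p):
    P=c['pose']; q=c['mtx']@(P[:3,:3].T@(np.asarray(p)-P[:3,3])); return q[:2]/q[2]
E
python3 - <<'E'
from h import *
for n in ('top','scene'):
    c=shot(n,n+'0'); print(n,c['pose'].round(3).tolist(),c['mtx'].round(1).tolist())
    for q in ('chisel0_mid','chisel1_mid','scraper1_mid','collar','drawer_handle','drawer','driver_mid'):
        print(q,[(np.round(b['rect']).astype(int).tolist(),round(b['p'],2)) for b in nets.boxes_of(q,c)][:6])
print(sensors.sense())
E
```

```text
top [[0.029, -0.996, 0.087, 0.365], [-1.0, -0.028, 0.013, -0.039], [-0.011, -0.088, -0.996, 1.553], [0.0, 0.0, 0.0, 1.0]] [[614.1, 0.0, 313.7], [0.0, 614.1, 245.3], [0.0, 0.0, 1.0]]
chisel0_mid [([137, 328, 195, 377], 0.68), ([161, 178, 224, 194], 0.62), ([152, 242, 215, 288], 0.61)]
chisel1_mid [([37, 147, 164, 257], 0.44)]
scraper1_mid [([248, 240, 269, 309], 0.79)]
collar [([142, 180, 161, 197], 0.61)]
drawer_handle [([356, 173, 488, 212], 0.8)]
drawer [([247, 115, 291, 160], 0.63), ([352, 170, 491, 212], 0.59)]
driver_mid [([269, 195, 325, 212], 0.69)]
scene [[0.709, 0.571, -0.414, 0.986], [0.705, -0.568, 0.425, -0.529], [0.007, -0.593, -0.805, 1.072], [0.0, 0.0, 0.0, 1.0]] [[463.0, 0.0, 324.3], [0.0, 463.0, 235.4], [0.0, 0.0, 1.0]]
chisel0_mid [([416, 174, 449, 207], 0.91), ([388, 167, 393, 210], 0.6), ([235, 284, 339, 398], 0.58)]
chisel1_mid [([446, 160, 466, 180], 0.42)]
scraper1_mid [([326, 190, 368, 236], 0.78)]
collar [([153, 286, 178, 326], 0.64), ([446, 162, 466, 178], 0.56), ([235, 286, 340, 402], 0.41)]
drawer_handle []
drawer [([232, 280, 342, 399], 0.67), ([433, 238, 484, 272], 0.5)]
driver_mid [([346, 244, 393, 286], 0.76), ([302, 219, 355, 255], 0.15)]
{'time_s': 0.8, 'joint_positions': array([ 1.17689753e+00,  8.71788207e-02,  1.37064601e+00, -1.23844415e-07,
        1.68358066e+00, -1.03114033e-01]), 'qvel': array([-5.99674685e-04, -5.54853172e-05,  5.56365858e-04,  2.69930381e-04,
        7.71853115e-04, -4.18158741e-04]), 'tau': array([-5.86885744e-04, -3.39988017e+01, -3.02578604e+01,  7.17827305e-02,
        2.33939616e-02,  1.47783481e-05]), 'eef_pos': array([0.1577166 , 0.52694901, 0.20554489]), 'tool_rot': array([4.55149427e-01, 3.10840045e+00, 2.84914189e-04]), 'contact_force': array([ 0.12846595, -0.27434287, -0.05434417]), 'wrist_torque': array([-0.00132534, -0.01754854, -0.03968873]), 'finger_gap': 0.09392974531637417}
```

View pics/top0.png

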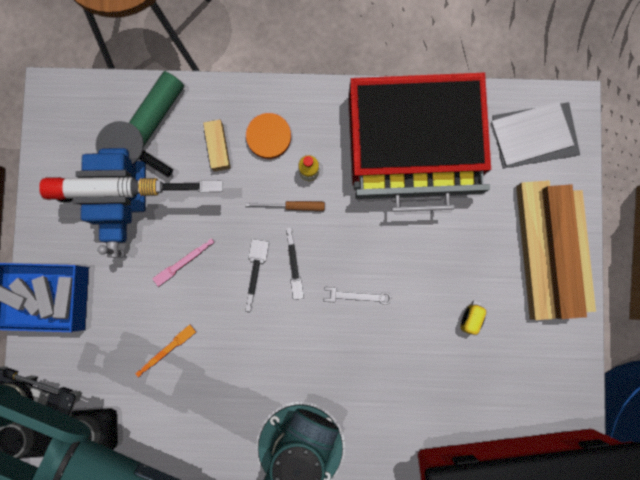

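View pics/scene0.png

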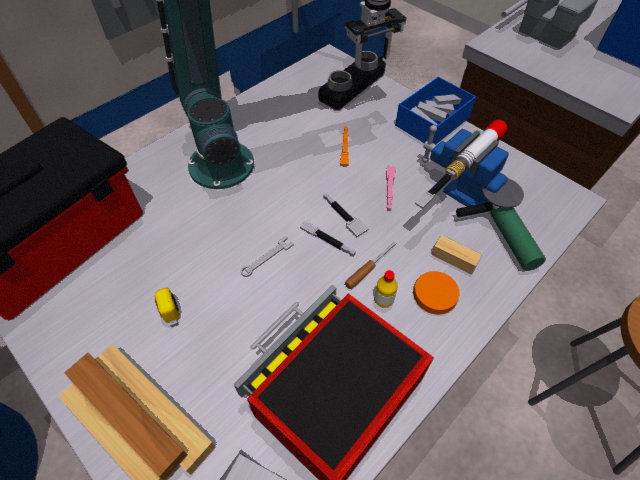

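The top view shows the hammer in the vise with chisel0 at (190,186), a scraper at (257,275) and a narrow chisel at (294,263). The pink (184,262) and orange (166,350) bars are look-alikes, since the real ones have black bodies and steel blades. The chest is at (420,130) with its drawer part open and the handle at (422,203). I'll enlarge to confirm.

Run:
```python
from h import *
c=shot('top')
f=c['frame'][:,:,::-1]
a=cv2.resize(f[220:320,230:330],(400,400),interpolation=cv2.INTER_CUBIC)
b=cv2.resize(f[150:225,130:230],(400,300),interpolation=cv2.INTER_CUBIC)
d=cv2.resize(f[160:235,345:495],(600,300),interpolation=cv2.INTER_CUBIC)
im=np.zeros((600,800,3),np.uint8); im[:300,:400]=b; im[:300,400:]=a[50:350]; im[300:,:600]=d
cv2.imwrite('pics/crop1.png',im)
for q in ('chisel0_mid','chisel1_mid','chisel2_mid','scraper1_mid','collar_grip'):
    for o in nets.outline_of(q,c):
        m=o['region']; pts=np.argwhere(m)[:,::-1].astype(np.float32)
        print(q,o['p'],o['rect'],cv2.minAreaRect(pts))
```

```text
chisel0_mid 0.96 [135.9, 327.2, 193.5, 380.7] ((164.0409698486328, 351.5491943359375), (11.395282745361328, 74.64550018310547), 50.19443130493164)
chisel0_mid 0.8 [151.9, 242.9, 215.8, 286.3] ((182.6799774169922, 261.239990234375), (10.80000114440918, 71.60001373291016), 53.13010025024414)
chisel0_mid 0.69 [160.0, 179.5, 221.9, 193.1] ((191.0, 186.0), (10.0, 60.0), 90.0)
chisel1_mid 0.37 [271.3, 200.4, 324.5, 211.3] ((296.5, 205.5), (9.0, 55.0), 90.0)
chisel2_mid 0.84 [286.8, 229.2, 303.9, 297.6] ((293.14739990234375, 263.70806884765625), (70.17439270019531, 10.111804008483887), 81.25383758544922)
scraper1_mid 0.78 [247.3, 237.9, 266.5, 310.2] ((253.65199279785156, 275.16400146484375), (17.083560943603516, 70.92808532714844), 10.30484676361084)
collar_grip 0.77 [141.4, 179.1, 156.3, 193.5] ((147.5, 186.0), (17.0, 16.0), 0.0)
collar_grip 0.23 [157.3, 179.8, 222.5, 191.2] ((190.5, 186.0), (10.0, 61.0), 90.0)
```

View pics/crop1.png

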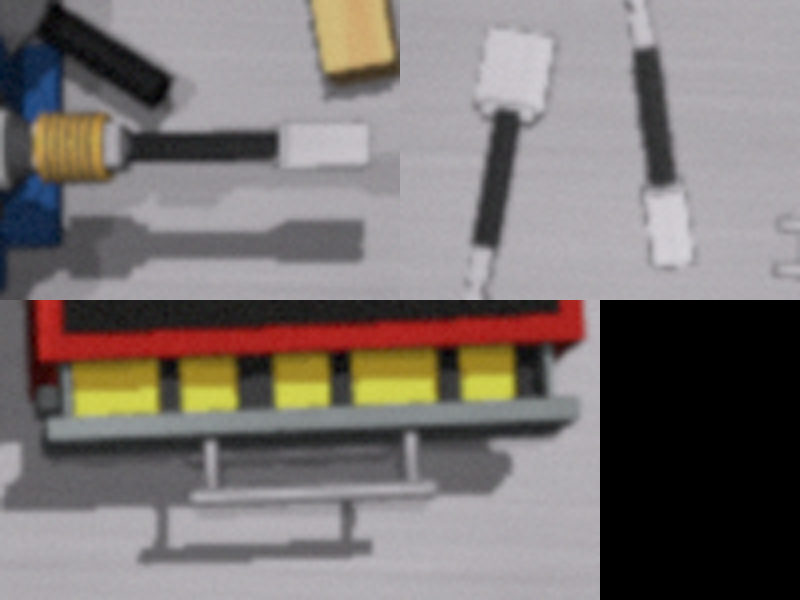

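The crop confirms it. chisel0 is in the nose with its blade at about (211,186), the loose narrow chisel's blade points at the robot at (298,290), and the scraper's blade points away at (258,248). Left to right, the bays are wide, narrow, narrow, wide, narrow.

Run:
```python
from h import *
c=shot('top')
B=lambda x,y:(130+x/4-.375,150+y/4-.375)
A=lambda x,y:(230+(x-400)/4-.375,220+(y+50)/4-.375)
D=lambda x,y:(345+x/4-.375,160+(y-300)/4-.375)
g=lambda p,z:at_z(c,*p,z)
def pr(n,p): print(n,(p*1000).round(1))
def ang(a,b): return np.degrees(np.arctan2(*(b-a)[1::-1])).round(1)
# narrow
e1,e2=g(A(645.5,47),.016),g(A(663,186),.016); pr('nar shank/blade end',e1);pr('',e2);print(np.linalg.norm(e2-e1),ang(e1,e2)); pr('nar mid',e1+(e2-e1)*53/88)
t=g(A(672,268),.011);pr('tip',t)
e1,e2=g(A(484,247),.016),g(A(507,110),.016);print(np.linalg.norm(e2-e1),ang(e1,e2)); pr('scr mid',e1+(e2-e1)*53/88);pr('bl tip',g(A(520,30),.011))
# chisel0
e1,e2=g(B(128,147),.168),g(B(278,146),.168);pr('c0 mouth?',e1);pr('c0 +35',e2);print(np.linalg.norm(e2-e1))
t=g(B(369,145),.1635);pr('tip',t)
pr('collar back,front',g(B(33,148),.18));pr('',g(B(110,146),.18));pr('nose front',g(B(128,146),.17))
# handle
l,r=g(D(192,497),.107),g(D(435,490),.107);pr('h l',l);pr('h r',r);print(np.linalg.norm(l-r),ang(l,r)); pr('h mid',(l+r)/2)
l,r=g(D(47,430),.124),g(D(578,410),.124);pr('front l',l);pr('front r',r);print(np.linalg.norm(l-r),ang(l,r))
l,r=g(D(38,360),.132),g(D(583,340),.132);pr('chest l',l);pr('r',r);print(np.linalg.norm(l-r),ang(l,r))
s=sensors.sense();print(s['joint_positions'],s['eef_pos'])
from scipy.spatial.transform import Rotation as R
print(R.from_rotvec(s['tool_rot']).as_matrix().round(3))
pr('chk chest back',g((350,78),.132));pr('',g((487,73),.132))
```

```text
nar shank/blade end [501.8  38.3  16. ]
 [414.8  24.6  16. ]
0.08803847594589496 -171.0
nar mid [449.4  30.1  16. ]
tip [363.9  17.6  11. ]
0.0868136874299995 -7.4
scr mid [425.5 128.5  16. ]
bl tip [510.8 118.2  11. ]
c0 mouth? [612.2 331.2 168. ]
c0 +35 [615.1 245.2 168. ]
0.0860680461410501
tip [617.9 193.8 163.5]
collar back,front [608.1 382.1 180. ]
 [610.4 338.3 180. ]
nose front [612.5 330.7 170. ]
h l [ 583.7 -204.9  107. ]
h r [ 591.8 -348.6  107. ]
0.1439843053013344 -86.8
h mid [ 587.7 -276.7  107. ]
front l [ 618.6 -117.1  124. ]
front r [ 638.8 -428.3  124. ]
0.31189078244784435 -86.3
chest l [ 658.6 -110.4  132. ]
r [ 678.8 -428.9  132. ]
0.3191139519944673 -86.4
[ 1.17692577e+00  8.71916211e-02  1.37071440e+00  1.93894785e-05
  1.68359385e+00 -1.03120829e-01] [0.15768357 0.52692752 0.20550314]
[[-0.958  0.287  0.   ]
 [ 0.287  0.958  0.   ]
 [ 0.     0.    -1.   ]]
chk chest back [891.4 -95.3 132. ]
 [ 911.6 -420.1  132. ]
```

```bash
python3 -m creep '[{"fingers":1,"linear":[30,-10,20],"twist":-6},{"fingers":1,"linear":[38,-14,10],"twist":-6},{"fingers":1,"linear":[38,-14,0],"twist":-6},{"fingers":1,"linear":[38,-14,0],"twist":-6},{"fingers":1,"linear":[38,-14,0],"twist":-6},{"fingers":1,"linear":[38,-14,0],"twist":-6},{"fingers":1,"linear":[38,-14,0],"twist":-6},{"fingers":1,"linear":[38,-14,0],"twist":-6},{"fingers":1,"linear":[38,-14,0],"twist":-6},{"fingers":1,"linear":[38,-14,0],"twist":-6},{"fingers":1,"linear":[38,-14,0],"twist":-6},{"fingers":1,"linear":[38,-14,0],"twist":-5}]' 20
python3 -m creep '[{"fingers":1,"linear":[5,-2,0],"twist":0},{"fingers":1,"linear":[0,0,0],"twist":0},{"fingers":1,"linear":[0,0,0],"twist":0}]'
```

```text
time_s: 2.15
eef_pos: [0.6074, 0.3619, 0.2354]
tool_rot: [-2.181, -2.261, -0.0]
contact_force: [0.4, 1.3, 0.6]
finger_gap: 0.0943
time_s: 2.4
eef_pos: [0.6104, 0.361, 0.2349]
tool_rot: [-2.174, -2.266, 0.002]
contact_force: [-1.3, 0.5, 0.2]
finger_gap: 0.0938
```

Run:
```python
from h import *
c=shot('scene'); f=np.ascontiguousarray(c['frame'][:,:,::-1])
im=cv2.resize(f[100:260,380:540],(600,600),interpolation=cv2.INTER_CUBIC)
for p in ([.611,.361,.160],[.614,.2795,.160],[.618,.1945,.160],[.612,.333,.160],[.6105,.361,.235]):
    q=((proj(c,p)-[380,100]+.5)*3.75).astype(int); cv2.circle(im,tuple(q),3,(0,0,255),-1)
cv2.imwrite('pics/s1.png',im)
```

```text
(no output)
```

View pics/s1.png

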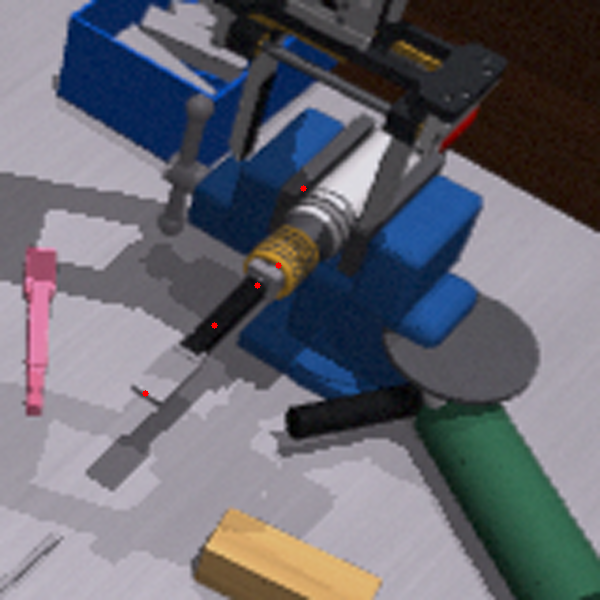

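The markers lie on the hammer axis: tip (145,393), body mid (214,325), mouth (257,285). The open fingers straddle the collar, so I'll go down and grip it.

```bash
python3 -m creep '[{"fingers":1,"linear":[1,1,-30],"twist":0},{"fingers":1,"linear":[0,0,-30],"twist":0},{"fingers":1,"linear":[0,0,-24],"twist":0},{"fingers":1,"linear":[0,0,-10],"twist":0},{"fingers":1,"linear":[0,0,0],"twist":0}]' 20
python3 -m creep '[{"fingers":0.3,"linear":[0,0,0],"twist":0},{"fingers":0.3,"linear":[0,0,0],"twist":0},{"fingers":0.3,"linear":[0,0,0],"twist":0},{"fingers":0.3,"linear":[0,0,0],"twist":0},{"fingers":0.3,"linear":[0,0,0],"twist":0},{"fingers":0.3,"linear":[0,0,0],"twist":0},{"fingers":0.3,"linear":[0,0,0],"twist":0},{"fingers":0.3,"linear":[0,0,0],"twist":0}]' 40
```

```text
time_s: 2.87
eef_pos: [0.6085, 0.3625, 0.1384]
tool_rot: [-2.171, -2.268, 0.009]
contact_force: [0.1, 0.6, -1.2]
finger_gap: 0.0936
time_s: 3.53
eef_pos: [0.6117, 0.3619, 0.1415]
tool_rot: [2.176, 2.266, 0.0]
contact_force: [-0.1, 0.1, 0.9]
finger_gap: 0.0439
```

```bash
python3 -m creep '[{"fingers":0.3,"linear":[0,0,0],"twist":0},{"fingers":0.3,"linear":[0,0,0],"twist":0},{"fingers":0.3,"linear":[0,0,0],"twist":0},{"fingers":0.3,"linear":[0,0,0],"twist":0}]' 40
python3 -m creep '[{"fingers":0.3,"linear":[0,4,0],"twist":0},{"fingers":0.3,"linear":[0,4,0],"twist":0},{"fingers":0.3,"linear":[0,3,0],"twist":0},{"fingers":0.3,"linear":[0,1,0],"twist":0},{"fingers":0.3,"linear":[0,0,0],"twist":0},{"fingers":0.3,"linear":[0,0,0],"twist":0},{"fingers":0.3,"linear":[0,0,0],"twist":0},{"fingers":0.3,"linear":[0,0,0],"twist":0},{"fingers":0.3,"linear":[0,0,0],"twist":0}]' 50
```

```text
time_s: 3.87
eef_pos: [0.611, 0.3618, 0.1414]
tool_rot: [-2.175, -2.266, 0.002]
contact_force: [-3.9, 0.1, 0.9]
finger_gap: 0.0405
time_s: 4.62
eef_pos: [0.6106, 0.3698, 0.1414]
tool_rot: [2.176, 2.262, -0.013]
contact_force: [-5.6, -8.5, 4.1]
finger_gap: 0.0402
```

```bash
python3 -m creep '[{"fingers":0.3,"linear":[0,3,0],"twist":0},{"fingers":0.3,"linear":[0,1,0],"twist":0},{"fingers":0.3,"linear":[0,0,0],"twist":0},{"fingers":0.3,"linear":[0,0,0],"twist":0},{"fingers":0.3,"linear":[0,0,0],"twist":0},{"fingers":0.3,"linear":[0,0,0],"twist":0},{"fingers":0.3,"linear":[0,0,0],"twist":0}]' 50
python3 - <<'E'
from h import *
c=shot('top'); f=c['frame'][:,:,::-1]
b=cv2.resize(f[150:225,130:230],(800,600),interpolation=cv2.INTER_CUBIC)
cv2.imwrite('pics/t2.png',b)
E
```

```text
time_s: 5.2
eef_pos: [0.6105, 0.3731, 0.1414]
tool_rot: [2.176, 2.261, -0.015]
contact_force: [-6.5, -10.0, 4.2]
finger_gap: 0.0402
```

View pics/t2.png

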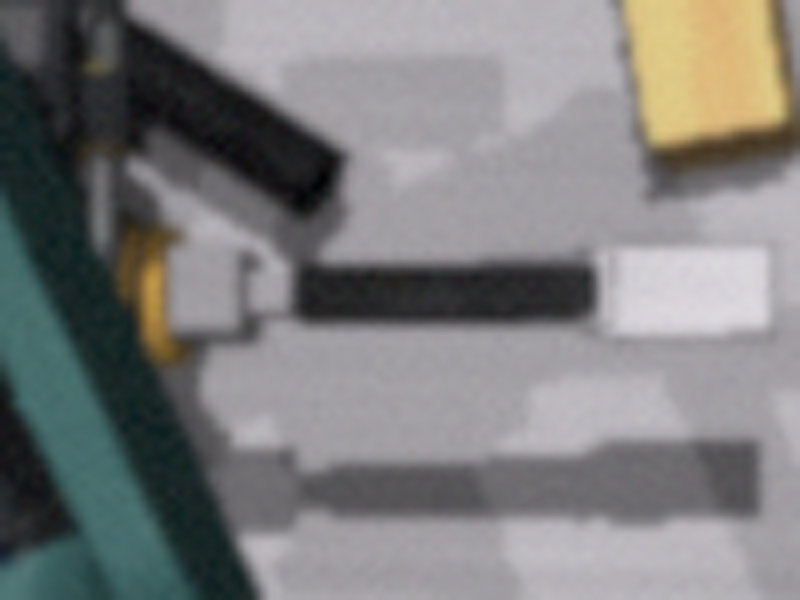

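The chisel has popped out: bright shank shows at (270,290) and the tip moved about 10 mm, to (770,290). I'll release the collar and move to the chisel body.

```bash
python3 -m creep '[{"fingers":1,"linear":[0,0,0],"twist":0},{"fingers":1,"linear":[0,0,0],"twist":0},{"fingers":1,"linear":[0,0,0],"twist":0},{"fingers":1,"linear":[0,0,0],"twist":0},{"fingers":1,"linear":[0,0,0],"twist":0},{"fingers":1,"linear":[0,0,40],"twist":0},{"fingers":1,"linear":[0,0,30],"twist":0},{"fingers":1,"linear":[1,-30,0],"twist":0},{"fingers":1,"linear":[1,-40,0],"twist":0},{"fingers":1,"linear":[1,-33,0],"twist":0},{"fingers":1,"linear":[0,0,0],"twist":0},{"fingers":1,"linear":[0,0,0],"twist":0}]' 40
python3 - <<'E'
from h import *
t=shot('top')
for q in ('chisel0_mid',):
    for o in nets.outline_of(q,t): print(o['rect'],o['p'])
c=shot('scene'); f=c['frame'][:,:,::-1]
im=cv2.resize(f[130:230,380:480],(600,600),interpolation=cv2.INTER_CUBIC)
for p in ([.6135,.269,.160],[.617,.184,.160]):
    q=((proj(c,p)-[380,130]+.5)*6).astype(int); cv2.circle(im,tuple(q),3,(0,0,255),-1)
cv2.imwrite('pics/s2.png',im)
E
python3 -c "
from h import *
s=sensors.sense();print(s['eef_pos'],s['finger_gap'])"
```

```text
time_s: 6.25
eef_pos: [0.6152, 0.2736, 0.2121]
tool_rot: [2.178, 2.263, 0.002]
contact_force: [-0.0, 0.2, 0.0]
finger_gap: 0.0945
[190.1, 178.4, 228.6, 194.2] 0.9
[201.9, 242.0, 213.5, 250.9] 0.63
[135.7, 355.9, 159.6, 378.9] 0.49
[0.61456457 0.27619379 0.21134079] 0.09386899312619075
```

View pics/s2.png

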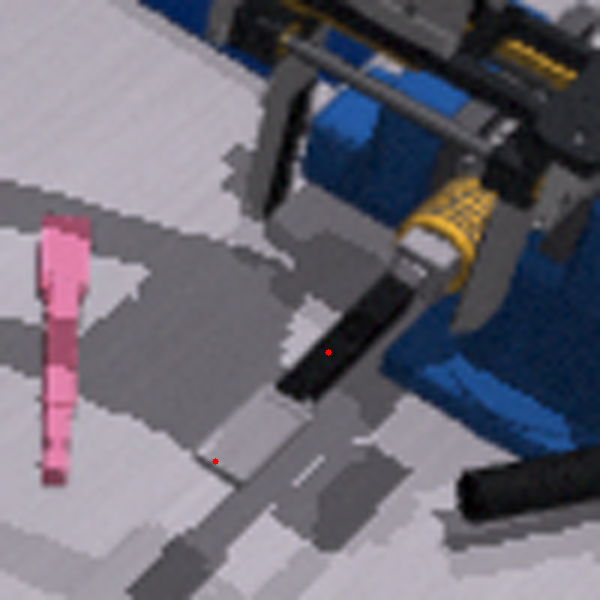

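```bash
python3 -m creep '[{"fingers":1,"linear":[-1,-7,-30],"twist":0},{"fingers":1,"linear":[0,0,-30],"twist":0},{"fingers":1,"linear":[0,0,-11],"twist":0},{"fingers":0,"linear":[0,0,0],"twist":0},{"fingers":0,"linear":[0,0,0],"twist":0},{"fingers":0,"linear":[0,0,0],"twist":0},{"fingers":0,"linear":[0,0,0],"twist":0},{"fingers":0,"linear":[0,0,0],"twist":0},{"fingers":0,"linear":[0,0,0],"twist":0},{"fingers":0,"linear":[0,0,0],"twist":0},{"fingers":0,"linear":[0,0,0],"twist":0},{"fingers":0,"linear":[0,0,0],"twist":0}]' 25
python3 -m creep '[{"fingers":0,"linear":[0,0,0],"twist":0},{"fingers":0,"linear":[0,0,0],"twist":0},{"fingers":0,"linear":[0,0,0],"twist":0},{"fingers":0,"linear":[0,0,0],"twist":0},{"fingers":0,"linear":[0,0,0],"twist":0},{"fingers":0,"linear":[0,0,0],"twist":0},{"fingers":0,"linear":[0,0,0],"twist":0}]' 40
```

```text
time_s: 7.4
eef_pos: [0.6137, 0.2679, 0.1407]
tool_rot: [2.176, 2.266, 0.001]
contact_force: [0.5, 0.3, -0.8]
finger_gap: 0.0376
time_s: 7.98
eef_pos: [0.6139, 0.2678, 0.1404]
tool_rot: [2.176, 2.266, 0.001]
contact_force: [1.3, -0.1, -0.2]
finger_gap: 0.016
```

```bash
python3 -m creep '[{"fingers":0,"linear":[0,-4,0],"twist":0},{"fingers":0,"linear":[0,-6,0],"twist":0},{"fingers":0,"linear":[0,-6,0],"twist":0},{"fingers":0,"linear":[0,0,0],"twist":0}]' 40
python3 -m creep '[{"fingers":0,"linear":[0,-8,0],"twist":0},{"fingers":0,"linear":[0.5,-8,0],"twist":0},{"fingers":0,"linear":[0.5,-8,0],"twist":0},{"fingers":0,"linear":[0.5,-8,0],"twist":0},{"fingers":0,"linear":[0.5,-8,0],"twist":0},{"fingers":0,"linear":[0,-8,0],"twist":0},{"fingers":0,"linear":[0,0,0],"twist":0}]' 40
python3 - <<'E'
from h import *
t=shot('top'); s=shot('scene'); im=np.zeros((400,800,3),np.uint8)
im[:,:400]=cv2.resize(t['frame'][150:250,130:230,::-1],(400,400),interpolation=cv2.INTER_CUBIC)
im[:,400:]=cv2.resize(s['frame'][130:230,380:480,::-1],(400,400),interpolation=cv2.INTER_CUBIC)
cv2.imwrite('pics/s3.png',im)
E
```

```text
time_s: 8.32
eef_pos: [0.614, 0.2504, 0.14]
tool_rot: [2.176, 2.264, -0.001]
contact_force: [2.0, -0.5, -3.0]
finger_gap: 0.0156
time_s: 8.9
eef_pos: [0.6156, 0.2018, 0.1404]
tool_rot: [2.177, 2.264, -0.002]
contact_force: [0.5, -0.4, -2.8]
finger_gap: 0.0157
```

View pics/s3.png

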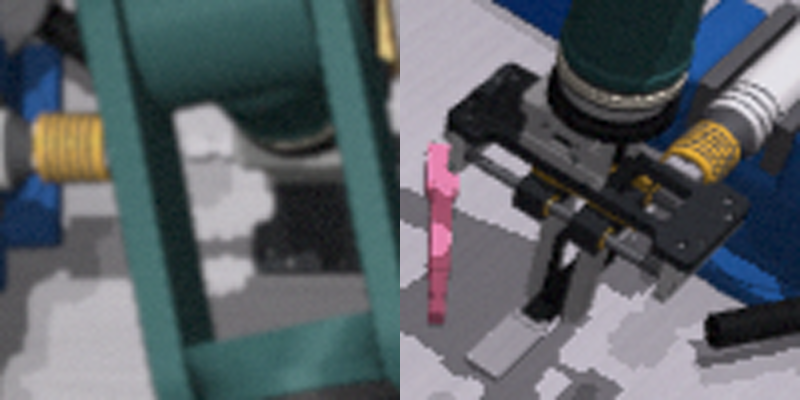

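Chisel0 is drawn clear and the collar is home: brass ring at (740,150) in the right panel, no gap. The drawer must be open before I can place it, so I'll set it down just below here on bare bench, level and keeping its heading.

```bash
python3 -m creep '[{"fingers":0,"linear":[-3,10,-30],"twist":0},{"fingers":0,"linear":[-3,10,-30],"twist":0},{"fingers":0,"linear":[-3,8,-30],"twist":0},{"fingers":0,"linear":[0,5,-25],"twist":0},{"fingers":0,"linear":[0,0,-15],"twist":0},{"fingers":0,"linear":[0,0,-6],"twist":0},{"fingers":0,"linear":[0,0,0],"twist":0},{"fingers":0,"linear":[0,0,0],"twist":0},{"fingers":0,"linear":[0,0,0],"twist":0}]' 40
python3 -m creep '[{"fingers":0.45,"linear":[0,0,0],"twist":0},{"fingers":0.45,"linear":[0,0,0],"twist":0},{"fingers":0.45,"linear":[0,0,0],"twist":0},{"fingers":0.45,"linear":[0,0,0],"twist":0},{"fingers":0.45,"linear":[0,0,0],"twist":0}]'
```

```text
time_s: 9.75
eef_pos: [0.6082, 0.2373, 0.0066]
tool_rot: [2.174, 2.265, 0.005]
contact_force: [-0.2, -0.1, -2.6]
finger_gap: 0.0155
time_s: 10.17
eef_pos: [0.6071, 0.237, 0.0053]
tool_rot: [2.175, 2.266, 0.002]
contact_force: [-0.1, -0.4, 0.5]
finger_gap: 0.0416
```

```bash
python3 -m creep '[{"fingers":0.45,"linear":[0,0,40],"twist":0},{"fingers":0.45,"linear":[0,0,40],"twist":0},{"fingers":0.45,"linear":[0,0,40],"twist":0},{"fingers":0.3,"linear":[0,-25,40],"twist":0},{"fingers":0.3,"linear":[-4,-40,10],"twist":1},{"fingers":0.3,"linear":[-4,-40,0],"twist":0},{"fingers":0.3,"linear":[-4,-40,0],"twist":0},{"fingers":0.3,"linear":[-4,-40,0],"twist":0},{"fingers":0.3,"linear":[-3,-40,0],"twist":0},{"fingers":0.3,"linear":[0,-40,0],"twist":0},{"fingers":0.3,"linear":[0,-40,0],"twist":0},{"fingers":0.3,"linear":[0,-40,0],"twist":0}]' 30
python3 -m creep '[{"fingers":0.3,"linear":[0,-40,0],"twist":0},{"fingers":0.3,"linear":[0,-40,0],"twist":0},{"fingers":0.3,"linear":[0,-40,0],"twist":0},{"fingers":0.3,"linear":[0,-40,0],"twist":0},{"fingers":0.3,"linear":[0,-35,0],"twist":0},{"fingers":0.3,"linear":[0,-14,0],"twist":0},{"fingers":0.3,"linear":[0,0,0],"twist":0},{"fingers":0.3,"linear":[0,0,0],"twist":0}]'
python3 - <<'E'
from h import *
c=shot('scene'); t=shot('top'); s=sensors.sense();print(s['eef_pos'],s['tool_rot'],s['finger_gap'])
for q in ('drawer_handle','chisel0_mid','chisel1_mid','scraper1_mid'):
    print(q,[(np.round(b['rect']).tolist(),round(b['p'],2)) for b in nets.boxes_of(q,t)])
im=cv2.resize(c['frame'][260:400,220:380,::-1],(800,600)[:1]*1+(600,) if 0 else (686,600),interpolation=cv2.INTER_CUBIC)
k=686/160
for p in ([.5877,-.2767,.104],[.5837,-.2049,.104],[.5918,-.3486,.104],s['eef_pos']):
    q=((proj(c,p)-[220,260]+.5)*k).astype(int); cv2.circle(im,tuple(q),3,(0,0,255),-1)
cv2.imwrite('pics/s4.png',im)
E
```

```text
time_s: 11.17
eef_pos: [0.5873, -0.107, 0.1703]
tool_rot: [2.155, 2.285, 0.001]
contact_force: [0.9, -0.4, -0.6]
finger_gap: 0.0285
time_s: 11.83
eef_pos: [0.5876, -0.3138, 0.1695]
tool_rot: [-2.156, -2.283, -0.002]
contact_force: [-0.5, 0.9, 0.0]
finger_gap: 0.0282
[ 0.58806233 -0.31214225  0.17002411] [-2.15327390e+00 -2.28697400e+00 -1.45292467e-03] 0.02822461051128967
drawer_handle [([356.0, 172.0, 440.0, 210.0], 0.73), ([459.0, 302.0, 487.0, 334.0], 0.18)]
chisel0_mid [([157.0, 241.0, 213.0, 287.0], 0.78), ([175.0, 195.0, 246.0, 206.0], 0.72), ([136.0, 327.0, 194.0, 375.0], 0.71)]
chisel1_mid []
scraper1_mid [([248.0, 238.0, 267.0, 309.0], 0.66)]
```

View pics/s4.png

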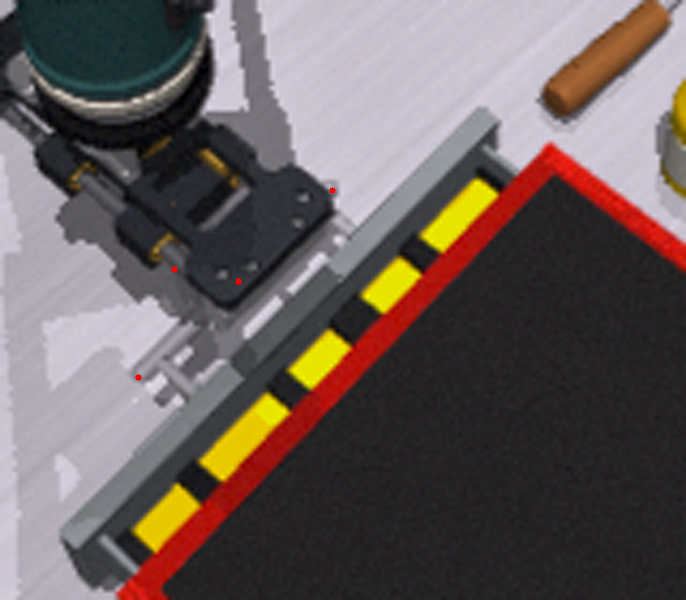

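The projected bar ends match the handle at (332,190) and (138,378). I'll shift y by +35 and go down astride the bar.

```bash
python3 -m creep '[{"fingers":0.3,"linear":[0,35,0],"twist":0},{"fingers":0.3,"linear":[0,0,0],"twist":0},{"fingers":0.3,"linear":[0,0,-30],"twist":0},{"fingers":0.3,"linear":[0,0,-30],"twist":0},{"fingers":0.3,"linear":[0,0,-20],"twist":0},{"fingers":0.3,"linear":[0,0,-5],"twist":0},{"fingers":0,"linear":[0,0,0],"twist":0},{"fingers":0,"linear":[0,0,0],"twist":0},{"fingers":0,"linear":[0,0,0],"twist":0},{"fingers":0,"linear":[0,0,0],"twist":0},{"fingers":0,"linear":[0,0,0],"twist":0},{"fingers":0,"linear":[0,0,0],"twist":0}]' 30
```

```text
time_s: 13.13
eef_pos: [0.5884, -0.2796, 0.0871]
tool_rot: [2.154, 2.283, 0.001]
contact_force: [-1.8, 1.1, 5.3]
finger_gap: 0.0102
```

```bash
python3 -m creep '[{"fingers":0,"linear":[-8,-0.5,0],"twist":0},{"fingers":0,"linear":[-16,-1,0],"twist":0},{"fingers":0,"linear":[-16,-1,0],"twist":0},{"fingers":0,"linear":[-16,-1,0],"twist":0},{"fingers":0,"linear":[-16,-1,0],"twist":0},{"fingers":0,"linear":[-16,-1,0],"twist":0},{"fingers":0,"linear":[-16,-1,0],"twist":0},{"fingers":0,"linear":[-16,-1,0],"twist":0},{"fingers":0,"linear":[-8,-0.5,0],"twist":0},{"fingers":0,"linear":[0,0,0],"twist":0}]' 30
python3 - <<'E'
from h import *
t=shot('top'); print([(np.round(b['rect']).tolist(),round(b['p'],2)) for b in nets.boxes_of('drawer',t)])
cv2.imwrite('pics/t3.png',cv2.resize(t['frame'][100:300,330:530,::-1],(600,600),interpolation=cv2.INTER_CUBIC))
E
```

```text
time_s: 13.97
eef_pos: [0.4585, -0.2884, 0.087]
tool_rot: [2.155, 2.281, -0.002]
contact_force: [-1.9, -0.2, 7.6]
finger_gap: 0.0098
[([358.0, 170.0, 494.0, 268.0], 0.86)]
```

View pics/t3.png

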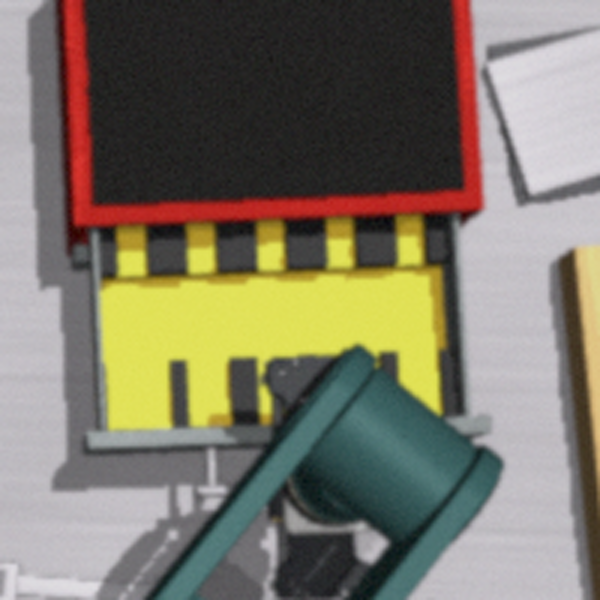

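The drawer is coming out, with finger well and necks visible at (290,250). I'll pull on to the stop.

```bash
python3 -m creep '[{"fingers":0,"linear":[-12,-0.8,0],"twist":0},{"fingers":0,"linear":[-12,-0.8,0],"twist":0},{"fingers":0,"linear":[-8,-0.5,0],"twist":0},{"fingers":0,"linear":[0,0,0],"twist":0}]' 30
python3 -m creep '[{"fingers":0,"linear":[-6,-0.4,0],"twist":0},{"fingers":0,"linear":[-6,-0.4,0],"twist":0},{"fingers":0,"linear":[0,0,0],"twist":0}]' 30
python3 -m creep '[{"fingers":0,"linear":[-5,-0.3,0],"twist":0},{"fingers":0,"linear":[-5,-0.3,0],"twist":0},{"fingers":0,"linear":[0,0,0],"twist":0}]' 30
```

```text
time_s: 14.4
eef_pos: [0.427, -0.2905, 0.087]
tool_rot: [2.154, 2.282, -0.002]
contact_force: [-1.4, -0.4, 7.6]
finger_gap: 0.0102
time_s: 14.65
eef_pos: [0.4157, -0.2912, 0.087]
tool_rot: [2.153, 2.281, -0.001]
contact_force: [-1.2, 0.5, 7.9]
finger_gap: 0.01
time_s: 14.9
eef_pos: [0.406, -0.2919, 0.087]
tool_rot: [2.153, 2.281, -0.001]
contact_force: [-0.8, -0.0, 6.9]
finger_gap: 0.01
```

```bash
python3 -m creep '[{"fingers":0,"linear":[-4,-0.3,0],"twist":0},{"fingers":0,"linear":[-4,-0.3,0],"twist":0},{"fingers":0,"linear":[0,0,0],"twist":0},{"fingers":0,"linear":[0,0,0],"twist":0}]' 30
python3 -m creep '[{"fingers":0,"linear":[-4,-0.3,0],"twist":0},{"fingers":0,"linear":[-4,-0.3,0],"twist":0},{"fingers":0,"linear":[0,0,0],"twist":0},{"fingers":0,"linear":[0,0,0],"twist":0}]' 30
```

```text
time_s: 15.23
eef_pos: [0.4046, -0.292, 0.0871]
tool_rot: [2.145, 2.275, 0.015]
contact_force: [15.1, -0.1, -1.3]
finger_gap: 0.01
time_s: 15.57
eef_pos: [0.4047, -0.292, 0.0871]
tool_rot: [2.134, 2.267, 0.035]
contact_force: [38.2, -0.1, -12.7]
finger_gap: 0.0107
```

At the stop (resisting force rose to 38 N at x=0.4047). I'll relax, open and lift off towards the loose chisels.

```bash
python3 -m creep '[{"fingers":0,"linear":[11,0.7,0],"twist":0},{"fingers":0.3,"linear":[0,0,0],"twist":0},{"fingers":0.3,"linear":[0,0,0],"twist":0},{"fingers":0.3,"linear":[0,0,0],"twist":0},{"fingers":0.3,"linear":[0,0,30],"twist":0},{"fingers":0.3,"linear":[0,0,40],"twist":0},{"fingers":0.3,"linear":[0,0,40],"twist":0},{"fingers":0.5,"linear":[0,40,0],"twist":5},{"fingers":0.5,"linear":[0,40,0],"twist":7},{"fingers":0.5,"linear":[0,40,0],"twist":7},{"fingers":0.5,"linear":[0,40,0],"twist":7},{"fingers":0.5,"linear":[0,40,0],"twist":7}]' 30
python3 -m creep '[{"fingers":0.5,"linear":[0,40,0],"twist":7},{"fingers":0.5,"linear":[0,40,0],"twist":7},{"fingers":0.5,"linear":[0,40,0],"twist":7},{"fingers":0.5,"linear":[0,40,0],"twist":7},{"fingers":0.5,"linear":[0,40,0],"twist":7},{"fingers":0.5,"linear":[0,40,0],"twist":7},{"fingers":0.5,"linear":[0,0,0],"twist":0}]'
python3 - <<'E'
from h import *
t=shot('top','full4'); s=sensors.sense();print(s['eef_pos'],s['tool_rot'],s['contact_force'])
im=cv2.resize(t['frame'][130:320,170:490,::-1],(800,475),interpolation=cv2.INTER_CUBIC)
cv2.imwrite('pics/t4.png',im)
for q in ('chisel0_mid','chisel1_mid','scraper1_mid'):
    for o in nets.outline_of(q,t): print(q,round(o['p'],2),o['rect'])
E
```

```text
time_s: 16.57
eef_pos: [0.3989, -0.0899, 0.1939]
tool_rot: [-1.412, -2.804, 0.001]
contact_force: [-0.1, 0.0, -0.2]
finger_gap: 0.0471
time_s: 17.15
eef_pos: [0.3986, 0.154, 0.1937]
tool_rot: [-0.3, -3.124, -0.003]
contact_force: [-0.9, -0.2, -0.8]
finger_gap: 0.0471
[0.39900756 0.15095199 0.19371224] [-3.09701337e-01 -3.12367572e+00  1.48105998e-03] [ 0.77145633 -0.09789557 -0.63498884]
chisel0_mid 0.75 [152.9, 238.6, 214.9, 286.5]
chisel0_mid 0.74 [176.2, 193.5, 244.6, 205.8]
chisel0_mid 0.66 [136.4, 341.6, 176.3, 375.6]
scraper1_mid 0.58 [252.2, 239.9, 264.8, 269.6]
scraper1_mid 0.41 [139.2, 177.6, 161.7, 197.2]
scraper1_mid 0.16 [359.6, 177.9, 494.9, 290.9]
```

View pics/t4.png

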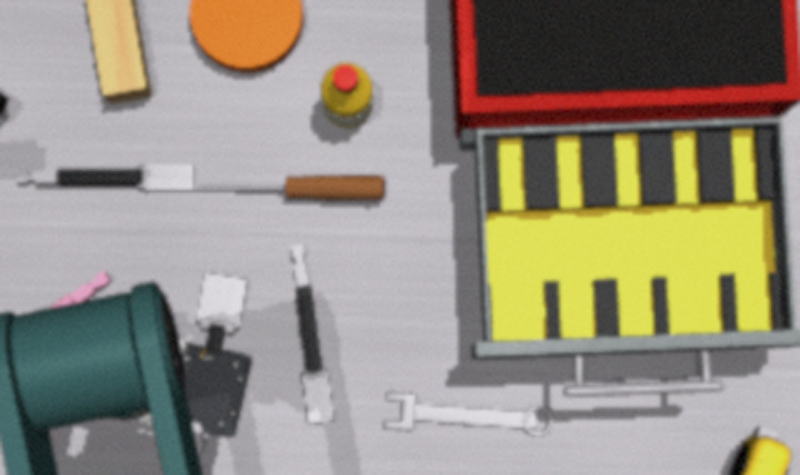

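The drawer is fully out. Necks show at (511..744,170) and the blade pockets at (518 wide, 577, 635 narrow, 694 wide, 753 narrow, 310). Chisel0 lies level at (120,178) and the narrow chisel's body runs (303,287)–(314,370).

Run:
```python
from h import *
c=shot('top')
G=lambda x,y,z:at_z(c,170+x/2.5-.3,130+y/2.5-.3,z)
ang=lambda a,b: np.degrees(np.arctan2(*(b-a)[1::-1])).round(1)
pr=lambda n,p,*a:print(n,(p*1000).round(1),*a)
for n,N,P in (('w1',(511,174),(518,315)),('n2',(569,172),(577,312)),('n3',(627,170),(635,308)),('w4',(685,168),(694,305)),('n5',(744,165),(753,303))):
    a,b=G(*N,.1),G(*P,.1)
    tilt=(N[0]-569)*-0.055
    r=241+tilt; u=N[0]+(P[0]-N[0])*(r-N[1])/(P[1]-N[1])
    pr(n,G(u,r,.106),ang(a,b))
pr('well edges',G(540,210,.106));pr('',G(552,283,.106))
pr('front edge',G(475,350,.124));pr('',G(800,338,.124));pr('handle',(G(566,391,.107)+G(720,386,.107))/2)
e1,e2=G(303,287,.016),G(314,371,.016);pr('nar',e1+(e2-e1)*53/88,ang(e1,e2),np.linalg.norm(e2-e1))
e1,e2=G(57,178,.016),G(142,177.5,.016);pr('c0',e1+(e2-e1)*53/88,ang(e1,e2),np.linalg.norm(e2-e1))
pr('c0 tip',G(193,177,.011))
```

```text
w1 [ 538.5 -165.2  106. ] -176.0
n2 [ 543.1 -220.5  106. ] -175.8
n3 [ 547.6 -275.3  106. ] -176.0
w4 [ 552.2 -330.5  106. ] -175.7
n5 [ 556.8 -386.1  106. ] -175.9
well edges [ 571.9 -188.8  106. ]
 [ 502.6 -201.4  106. ]
front edge [ 436.3 -128.9  124. ]
 [ 455.9 -430.3  124. ]
handle [ 405.4 -288.2  107. ]
nar [449.6  30.3  16. ] -170.7 0.0851797088239157
c0 [605.9 239.6  16. ] -88.1 0.0863260084170651
c0 tip [609.7 154.2  11. ]
```

```bash
python3 -m creep '[{"fingers":0.6,"linear":[15,-35,0],"twist":6},{"fingers":0.6,"linear":[15,-35,0],"twist":6},{"fingers":0.6,"linear":[15,-35,0],"twist":6},{"fingers":0.6,"linear":[5.5,-16,-30],"twist":2.6},{"fingers":0.6,"linear":[0,0,-40],"twist":0},{"fingers":0.6,"linear":[0,0,-40],"twist":0},{"fingers":0.6,"linear":[0,0,-40],"twist":0},{"fingers":0.6,"linear":[0,0,-30],"twist":0},{"fingers":0.6,"linear":[0,0,-8],"twist":0},{"fingers":0.6,"linear":[0,0,0],"twist":0},{"fingers":0.6,"linear":[0,0,0],"twist":0}]' 30
python3 -c "
from h import *
s=sensors.sense();print(s['eef_pos'],s['tool_rot'])"
```

```text
time_s: 18.32
eef_pos: [0.4508, 0.0298, 0.008]
tool_rot: [-0.227, 3.132, -0.0]
contact_force: [0.3, -1.0, 0.2]
finger_gap: 0.0566
[0.4507944  0.02982892 0.00798187] [-2.26960522e-01  3.13206799e+00 -3.14966841e-04]
```

```bash
python3 -m creep '[{"fingers":0.6,"linear":[-1,0,-5.5],"twist":1},{"fingers":0,"linear":[0,0,0],"twist":0},{"fingers":0,"linear":[0,0,0],"twist":0},{"fingers":0,"linear":[0,0,0],"twist":0},{"fingers":0,"linear":[0,0,0],"twist":0},{"fingers":0,"linear":[0,0,0],"twist":0},{"fingers":0,"linear":[0,0,0],"twist":0},{"fingers":0,"linear":[0,0,0],"twist":0},{"fingers":0,"linear":[0,0,0],"twist":0},{"fingers":0,"linear":[0,0,0],"twist":0},{"fingers":0,"linear":[0,0,0],"twist":0}]' 40
python3 -m creep '[{"fingers":0,"linear":[0,0,8],"twist":0},{"fingers":0,"linear":[0,0,20],"twist":0},{"fingers":0,"linear":[0,0,35],"twist":0},{"fingers":0,"linear":[0,0,35],"twist":0},{"fingers":0,"linear":[0,0,35],"twist":0},{"fingers":0,"linear":[0,0,35],"twist":0},{"fingers":0,"linear":[0,0,0],"twist":0},{"fingers":0,"linear":[0,0,0],"twist":0}]' 40
```

```text
time_s: 19.23
eef_pos: [0.4492, 0.0307, 0.0016]
tool_rot: [-0.258, 3.131, -0.001]
contact_force: [-0.3, -2.7, 1.8]
finger_gap: 0.0153
time_s: 19.9
eef_pos: [0.45, 0.0312, 0.1712]
tool_rot: [-0.258, 3.127, 0.0]
contact_force: [-0.4, -0.1, -3.5]
finger_gap: 0.0156
```

```bash
python3 -m creep '[{"fingers":0,"linear":[6,-15,0],"twist":-0.6},{"fingers":0,"linear":[11,-30,0],"twist":-1},{"fingers":0,"linear":[11,-30,0],"twist":-1},{"fingers":0,"linear":[11,-30,0],"twist":-1},{"fingers":0,"linear":[11,-30,0],"twist":-1},{"fingers":0,"linear":[11,-30,0],"twist":-1},{"fingers":0,"linear":[11,-30,0],"twist":0},{"fingers":0,"linear":[11,-30,0],"twist":0},{"fingers":0,"linear":[10,-27,0],"twist":0},{"fingers":0,"linear":[0,0,0],"twist":0},{"fingers":0,"linear":[0,0,0],"twist":0},{"fingers":0,"linear":[0,0,0],"twist":0}]' 40
python3 - <<'E'
from h import *
t=shot('top'); c=shot('scene'); s=sensors.sense(); print(s['eef_pos'],s['tool_rot'],s['finger_gap'],s['contact_force'])
im=np.zeros((600,800,3),np.uint8)
im[:500,:400]=cv2.resize(t['frame'][170:295,360:460,::-1],(400,500),interpolation=cv2.INTER_CUBIC)
k=cv2.resize(c['frame'][220:370,200:300,::-1],(400,600),interpolation=cv2.INTER_CUBIC)
for x in(40,97,-31,-101):
  for y in (-17,17) if x>0 else (-12,12):
    h=np.radians(-176.2); d=np.array([np.cos(h),np.sin(h)]); n=np.array([-d[1],d[0]])
    p=np.r_[np.array([.5431,-.2205])+(x*d+y*n)/1000,.106]
    q=((proj(c,p)-[200,220]+.5)*4).astype(int); cv2.circle(k,tuple(q),3,(0,0,255),-1)
    q=((proj(t,p)-[360,170]+.5)*4).astype(int); cv2.circle(im,tuple(q),3,(0,0,255),-1)
im[:,400:]=k
cv2.imwrite('pics/s5.png',im)
E
```

```text
time_s: 20.9
eef_pos: [0.5406, -0.2199, 0.1663]
tool_rot: [0.105, -3.135, -0.006]
contact_force: [0.7, 1.4, -3.6]
finger_gap: 0.0159
[ 0.54119521 -0.21952402  0.1679642 ] [ 1.06542330e-01 -3.13754893e+00 -3.05788799e-03] 0.015696722314647058 [ 0.76088806 -0.20275458 -2.67111343]
```

View pics/s5.png

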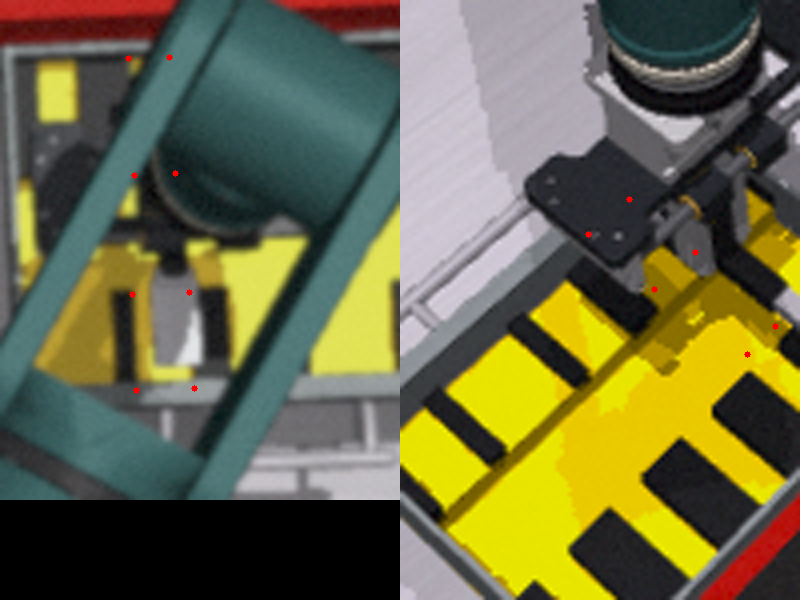

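```bash
cat >> h.py <<'E'
def tri(c1,p1,c2,p2):
    o1,d1=ray(c1,*p1);o2,d2=ray(c2,*p2)
    s=np.linalg.lstsq(np.c_[d1,-d2],o2-o1,rcond=None)[0]
    a,b=o1+d1*s[0],o2+d2*s[1]; return (a+b)/2*1000,np.linalg.norm(a-b)*1000
E
python3 - <<'E'
from h import *
t=shot('top'); c=shot('scene')
T=lambda x,y:(170+x/2.5-.3,130+y/2.5-.3); S=lambda x,y:(200+(x-400)/4-.4,220+y/4-.4)
print(tri(t,T(582,209),c,S(748,375)),tri(t,T(615,207),c,S(712,409)))
print(tri(t,T(640,207),c,S(681,439)),tri(t,T(673,206),c,S(645,474)))
E
```

```text
(array([ 576.65612544, -231.9099119 ,   84.18082416]), np.float64(1.2841429238298299)) (array([ 579.20305559, -262.75481762,   87.67040735]), np.float64(0.4494196122323334))
(array([ 580.01529024, -287.22656729,   85.7378806 ]), np.float64(0.8649531232829722)) (array([ 582.14229881, -317.39182377,   88.44410769]), np.float64(1.5502808407009139))
```

Triangulation puts the wall tops at z≈86 mm (bay z≈80), so n2 is at (545,-222.5) mm. Correcting for that and lowering.

```bash
python3 -m creep '[{"fingers":0,"linear":[4,-3,0],"twist":0},{"fingers":0,"linear":[0,0,-20],"twist":0},{"fingers":0,"linear":[0,0,-20],"twist":0},{"fingers":0,"linear":[0,0,-20],"twist":0},{"fingers":0,"linear":[0,0,-10],"twist":0},{"fingers":0,"linear":[0,0,-5],"twist":0},{"fingers":0,"linear":[0,0,0],"twist":0},{"fingers":0,"linear":[0,0,0],"twist":0}]' 40
python3 -m creep '[{"fingers":0,"linear":[0,0,-6],"twist":0},{"fingers":0,"linear":[0,0,-6],"twist":0},{"fingers":0,"linear":[0,0,0],"twist":0},{"fingers":0,"linear":[0,0,0],"twist":0}]' 40
```

```text
time_s: 21.77
eef_pos: [0.5466, -0.2242, 0.0952]
tool_rot: [-0.105, 3.139, -0.001]
contact_force: [-0.0, -0.7, -2.3]
finger_gap: 0.0157
time_s: 22.1
eef_pos: [0.5458, -0.224, 0.0822]
tool_rot: [0.105, -3.14, -0.0]
contact_force: [-0.5, 0.6, -2.7]
finger_gap: 0.0155
```

```bash
python3 -m creep '[{"fingers":0,"linear":[0,0,-3],"twist":0},{"fingers":0,"linear":[0,0,-3],"twist":0},{"fingers":0,"linear":[0,0,0],"twist":0},{"fingers":0,"linear":[0,0,0],"twist":0}]' 40
python3 -m creep '[{"fingers":0,"linear":[0,0,-2],"twist":0},{"fingers":0,"linear":[0,0,-1],"twist":0},{"fingers":0,"linear":[0,0,0],"twist":0},{"fingers":0,"linear":[0,0,0],"twist":0}]' 40
```

```text
time_s: 22.43
eef_pos: [0.5486, -0.2241, 0.0815]
tool_rot: [-0.105, 3.132, -0.003]
contact_force: [-0.3, 3.4, 11.7]
finger_gap: 0.0159
time_s: 22.77
eef_pos: [0.55, -0.224, 0.0815]
tool_rot: [-0.106, 3.128, -0.004]
contact_force: [-2.1, 5.2, 18.5]
finger_gap: 0.0155
```

Run:
```python
from h import *
t=shot('top'); c=shot('scene')
im=np.zeros((600,800,3),np.uint8)
im[:500,:400]=cv2.resize(t['frame'][170:295,360:460,::-1],(400,500),interpolation=cv2.INTER_CUBIC)
im[:,400:]=cv2.resize(c['frame'][230:350,240:320,::-1],(400,600),interpolation=cv2.INTER_CUBIC)
cv2.imwrite('pics/s6.png',im)
```

```text
(no output)
```

View pics/s6.png

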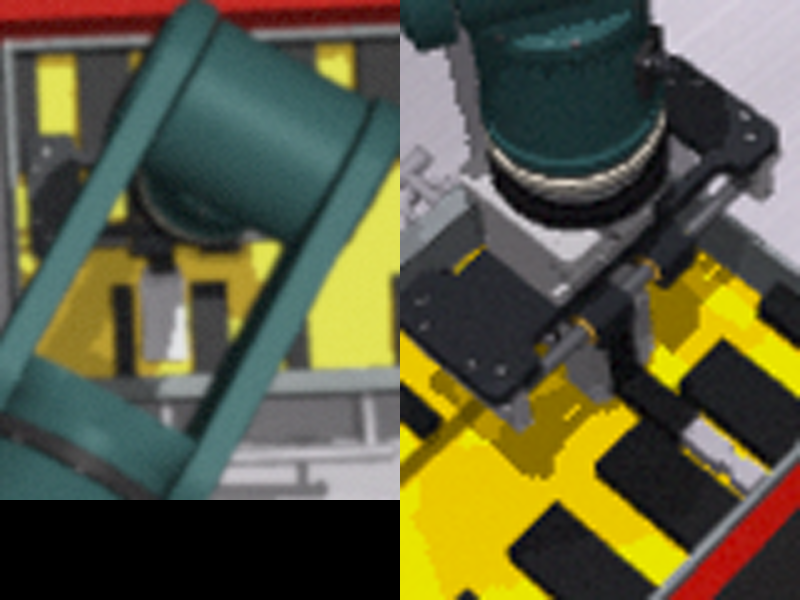

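Chisel lies over slot n2 but the side force (+y) hints it touches the -y wall. I'll lift a little, shift +2 mm in y and retry.

```bash
python3 -m creep '[{"fingers":0,"linear":[0,0,9],"twist":0},{"fingers":0,"linear":[-1,3,4],"twist":0},{"fingers":0,"linear":[0,0,0],"twist":0},{"fingers":0,"linear":[0,0,0],"twist":0}]' 40
python3 -m creep '[{"fingers":0,"linear":[0,0,-4],"twist":0},{"fingers":0,"linear":[0,0,-4],"twist":0},{"fingers":0,"linear":[0,0,-2],"twist":0},{"fingers":0,"linear":[0,0,0],"twist":0},{"fingers":0,"linear":[0,0,0],"twist":0}]' 40
python3 -m creep '[{"fingers":0,"linear":[0,0,-2],"twist":0},{"fingers":0,"linear":[0,0,-2],"twist":0},{"fingers":0,"linear":[0,0,0],"twist":0},{"fingers":0,"linear":[0,0,0],"twist":0}]' 40
```

```text
time_s: 23.2
eef_pos: [0.5447, -0.2208, 0.0857]
tool_rot: [0.105, -3.139, -0.001]
contact_force: [0.9, -0.3, -0.0]
finger_gap: 0.0158
time_s: 23.62
eef_pos: [0.5487, -0.2209, 0.0836]
tool_rot: [-0.105, 3.129, -0.003]
contact_force: [-1.1, 6.0, 22.5]
finger_gap: 0.0155
time_s: 23.95
eef_pos: [0.5509, -0.2208, 0.0833]
tool_rot: [-0.106, 3.123, -0.005]
contact_force: [-2.0, 8.0, 30.9]
finger_gap: 0.0157
```

Run:
```python
from h import *
s=sensors.sense(); print(s['wrist_torque'],s['contact_force'],s['eef_pos'])
c=shot('scene'); t=shot('top')
for n,cc in(('t',t),('s',c)):
    for o in nets.outline_of('chisel1_mid',cc)[:4]: print(n,o['p'],o['rect'])
f=c['frame'][::1,:,::-1]
im=cv2.resize(f[290:345,265:325],(655,600),interpolation=cv2.INTER_CUBIC)
im=cv2.convertScaleAbs(im,alpha=1.8,beta=25)
cv2.imwrite('pics/s7.png',im)
```

```text
[ 1.56078534  0.5984637  -0.05382782] [-1.95273979  7.96217531 30.85123144] [ 0.55091501 -0.22083872  0.08330804]
t 0.23 [138.6, 180.9, 157.9, 194.8]
s 0.7 [180.8, 260.9, 341.1, 394.3]
s 0.55 [271.9, 296.7, 313.2, 328.6]
```

View pics/s7.png

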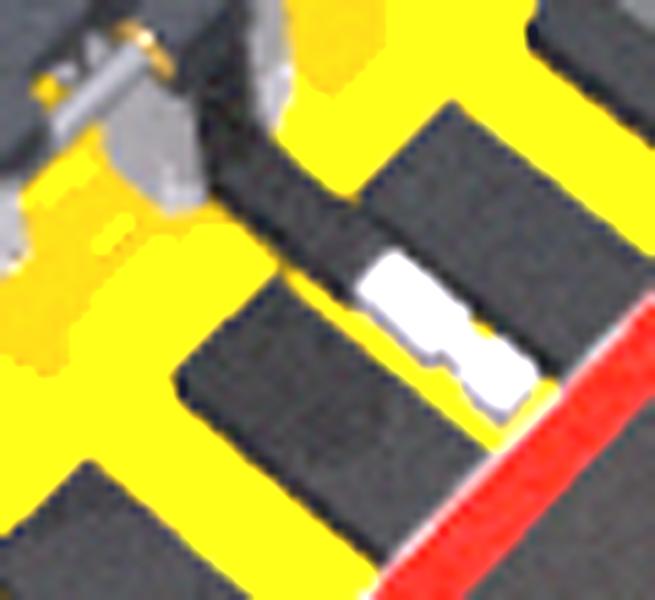

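The shank sits inside the neck, yellow floor visible beside it at (420,370), and the contact moment is balanced about the grip, so it's on the floor (bay z≈88). I'll relax and let go.

```bash
python3 -m creep '[{"fingers":0,"linear":[0,0,6],"twist":0},{"fingers":0,"linear":[0,0,0],"twist":0},{"fingers":0.4,"linear":[0,0,0],"twist":0},{"fingers":0.4,"linear":[0,0,0],"twist":0},{"fingers":0.4,"linear":[0,0,0],"twist":0},{"fingers":0.4,"linear":[0,0,0],"twist":0},{"fingers":0.4,"linear":[0,0,30],"twist":0},{"fingers":0.4,"linear":[0,0,40],"twist":0},{"fingers":0.4,"linear":[0,20,40],"twist":0},{"fingers":0.6,"linear":[-20,35,0],"twist":0},{"fingers":0.6,"linear":[-20,35,0],"twist":0},{"fingers":0.6,"linear":[-20,35,0],"twist":0}]' 20
python3 -m creep '[{"fingers":0.6,"linear":[-20,35,0],"twist":-3},{"fingers":0.6,"linear":[-20,35,0],"twist":-3},{"fingers":0.6,"linear":[-15,38,0],"twist":-3},{"fingers":0.6,"linear":[0,40,0],"twist":-3},{"fingers":0.6,"linear":[0,40,0],"twist":0},{"fingers":0.6,"linear":[0,30,0],"twist":0},{"fingers":0.6,"linear":[0,0,0],"twist":0}]'
python3 - <<'E'
from h import *
t=shot('top'); c=shot('scene'); s=sensors.sense(); print(s['eef_pos'],s['tool_rot'])
im=np.zeros((600,800,3),np.uint8)
im[:,:500]=cv2.resize(t['frame'][170:290,355:455,::-1],(500,600),interpolation=cv2.INTER_CUBIC)
im[:400,500:]=cv2.resize(c['frame'][260:340,260:320,::-1],(300,400),interpolation=cv2.INTER_CUBIC)
im[400:,500:]=cv2.resize(t['frame'][225:325,205:355,::-1],(300,200),interpolation=cv2.INTER_CUBIC)
cv2.imwrite('pics/s8.png',im)
for o in nets.outline_of('scraper1_mid',t):
    print(o['p'],o['rect'],cv2.minAreaRect(np.argwhere(o['region'])[:,::-1].astype(np.float32)))
E
```

```text
time_s: 25.15
eef_pos: [0.4844, -0.0967, 0.1854]
tool_rot: [-0.103, 3.14, 0.0]
contact_force: [0.2, 1.5, 0.8]
finger_gap: 0.0539
time_s: 25.73
eef_pos: [0.4289, 0.125, 0.1847]
tool_rot: [-0.214, -3.133, -0.004]
contact_force: [0.0, -0.0, -0.1]
finger_gap: 0.0565
[0.42946761 0.12110952 0.18470125] [-2.19714895e-01 -3.13227399e+00  1.62011073e-03]
0.44 [248.5, 241.4, 267.2, 308.8] ((256.505859375, 275.6091003417969), (9.296032905578613, 71.24403381347656), 12.171459197998047)
0.43 [358.6, 171.7, 494.8, 284.0] ((424.12152099609375, 228.68768310546875), (109.66422271728516, 136.17889404296875), 86.8201675415039)
```

View pics/s8.png

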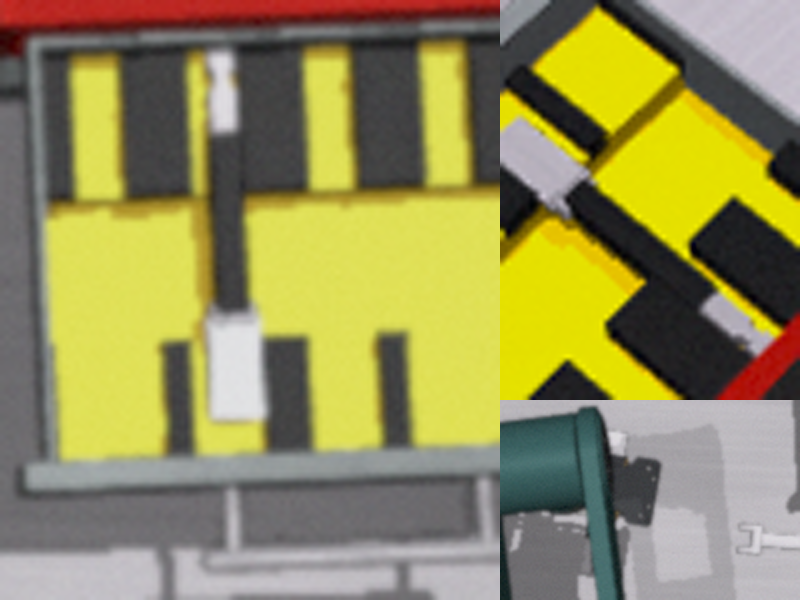

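The top view shows chisel1 in n2 but off-centre: the body at (227,241) is about 4 mm towards -y and 6 mm too far back, so it isn't home and needs mending. I'll compute the offset. The scraper is unmoved in its box (248–267, 241–309).

Run:
```python
from h import *
t=shot('top'); c=shot('scene')
T=lambda x,y:(355+x/5-.4,170+y/5-.4); S=lambda x,y:(260+(x-500)/5-.4,260+y/5-.4)
for z in (.088,.1): print('mid',z,(at_z(t,*T(227.7,241),z)*1000).round(1),'neck c',(at_z(t,*T(214,120),z)*1000).round(1),'pocket c',(at_z(t,*T(229,400),z)*1000).round(1))
print('blade end corner R', tri(t,T(266,418),c,S(497,150)))
print('shoulder: body/shank', tri(t,T(226,133),c,S(712,300)))
print('shoulder: blade/body', tri(t,T(229,312),c,S(578,195)))
print('wall n2|n3 neck corner +y', tri(t,T(240,193),c,S(652,283)),'-y',tri(t,T(304,191),c,S(610,325)))
print('wall w1|n2 neck corner -y', tri(t,T(188,198),c,S(692,238)),'+y',tri(t,T(122,200),c,S(735,203)))
print('well left front corner', tri(t,T(53,330),c,S(680,73)))
```

```text
mid 0.088 [ 565.4 -225.4   88. ] neck c [ 624.  -217.9   88. ] pocket c [ 488.9 -227.3   88. ]
mid 0.1 [ 563.8 -223.9  100. ] neck c [ 621.9 -216.4  100. ] pocket c [ 487.8 -225.7  100. ]
blade end corner R (array([ 482.64399603, -241.67294898,   90.92238686]), np.float64(7.3546554091249465))
shoulder: body/shank (array([ 617.19016251, -222.10046188,   95.28696634]), np.float64(1.879430764190407))
shoulder: blade/body (array([ 530.72672658, -226.70963033,   89.69999709]), np.float64(0.8218685677741017))
wall n2|n3 neck corner +y (array([ 588.66602502, -231.7808448 ,   86.25222213]), np.float64(1.5364536012206507)) -y (array([ 590.80866746, -261.3896805 ,   88.1869601 ]), np.float64(0.5673642998813107))
wall w1|n2 neck corner -y (array([ 585.76909322, -205.13325136,   90.93071347]), np.float64(1.419451771289751)) +y (array([ 584.44742083, -174.78816607,   84.14285738]), np.float64(0.22983989524916568))
well left front corner (array([ 517.95264975, -144.50624906,   92.14548767]), np.float64(5.779792370758337))
```

Run:
```python
from h import *
t=shot('top'); c=shot('scene'); k=686/160
D=lambda x,y:(345+x/4-.375,160+(y-300)/4-.375); S4=lambda x,y:(220+x/k-.4,260+y/k-.4)
print('chest corner z132',tri(t,D(38,361),c,S4(549,144)))
print('front panel corner z124',tri(t,D(48,438),c,S4(470,118)), tri(t,D(48,420),c,S4(487,108)))
# yellow areas: mask components in top crop rows
f=t['frame'].astype(int); m=(f[...,0]>150)&(f[...,1]>140)&(f[...,2]<130)
for v in (188,194,200,206,214,222,230,238,244,250,256,260):
    r=np.flatnonzero(np.diff(np.r_[0,m[v,350:500].astype(int),0])); print(v,(r+350).reshape(-1,2).tolist())
```

```text
chest corner z132 (array([ 657.69709475, -111.09292427,  130.7270209 ]), np.float64(1.5717180362039112))
front panel corner z124 (array([ 612.60459278, -121.19030764,  116.36706267]), np.float64(7.912057973261314)) (array([ 620.99084346, -118.90152074,  134.35409366]), np.float64(5.141936947130665))
188 [[369, 379], [393, 397], [416, 425], [439, 448], [463, 471]]
194 [[370, 379], [393, 397], [417, 425], [440, 448], [463, 471]]
200 [[370, 379], [393, 396], [417, 426], [440, 449], [464, 472]]
206 [[370, 380], [394, 396], [417, 426], [440, 449], [464, 471]]
214 [[364, 396], [404, 477]]
222 [[364, 396], [405, 478]]
230 [[365, 397], [405, 479]]
238 [[365, 388], [393, 396], [417, 430], [437, 457], [464, 477]]
244 [[366, 387], [394, 397], [417, 431], [437, 458], [464, 477]]
250 [[366, 388], [394, 397], [417, 431], [437, 458], [465, 478]]
256 [[366, 388], [394, 408], [418, 431], [438, 458], [465, 478]]
260 [[367, 388], [394, 408], [418, 421]]
```

The drawer itself has been nudged about 11 mm inward (the well edge moved from row 213.6 to 209). I'll pull it back to its stop by the handle first.

```bash
python3 -m creep '[{"fingers":0.3,"linear":[-1,-34,0],"twist":-6.5},{"fingers":0.3,"linear":[-1,-34,0],"twist":-6.5},{"fingers":0.3,"linear":[-1,-34,0],"twist":-6.5},{"fingers":0.3,"linear":[-1,-34,0],"twist":-6.5},{"fingers":0.3,"linear":[-1,-34,0],"twist":-6.5},{"fingers":0.3,"linear":[-1,-34,0],"twist":-6.5},{"fingers":0.3,"linear":[-1,-34,0],"twist":-6.5},{"fingers":0.3,"linear":[-1,-34,0],"twist":-6.5},{"fingers":0.3,"linear":[-1,-34,0],"twist":-6.5},{"fingers":0.3,"linear":[-1,-34,0],"twist":-6.5},{"fingers":0.3,"linear":[-1,-34,0],"twist":-6.5},{"fingers":0.3,"linear":[-2,-34,0],"twist":-6.5}]' 30
python3 -m creep '[{"fingers":0.3,"linear":[-1,-4,0],"twist":0},{"fingers":0.3,"linear":[0,0,0],"twist":0}]'
python3 - <<'E'
from h import *
s=sensors.sense(); print(s['eef_pos'],s['tool_rot'])
t=shot('top'); g=cv2.cvtColor(t['frame'],cv2.COLOR_RGB2GRAY)
for u in (398,402,406,410,450,454): print(u,g[262:296,u].tolist())
E
```

```text
time_s: 27.08
eef_pos: [0.4159, -0.2902, 0.1856]
tool_rot: [2.155, 2.285, 0.0]
contact_force: [0.8, -0.8, 0.0]
finger_gap: 0.028
time_s: 27.25
eef_pos: [0.4147, -0.2938, 0.185]
tool_rot: [-2.15, -2.289, 0.0]
contact_force: [-1.4, 0.8, 0.7]
finger_gap: 0.0282
[ 0.41472659 -0.29383536  0.18504114] [-2.15014936e+00 -2.28893149e+00  1.52484665e-04]
398 [163, 156, 152, 141, 118, 88, 94, 110, 108, 109, 110, 107, 105, 105, 110, 109, 98, 113, 150, 182, 182, 149, 115, 119, 147, 185, 192, 177, 135, 115, 113, 106, 98, 92]
402 [98, 97, 93, 87, 82, 78, 94, 97, 94, 100, 98, 102, 104, 107, 120, 141, 145, 137, 129, 130, 121, 102, 98, 115, 149, 182, 170, 130, 100, 95, 92, 92, 90, 88]
406 [94, 94, 93, 91, 69, 79, 107, 113, 115, 114, 112, 114, 112, 112, 112, 104, 95, 107, 146, 159, 126, 99, 96, 98, 104, 108, 105, 93, 93, 84, 78, 59, 42, 27]
410 [92, 92, 95, 88, 72, 81, 105, 112, 114, 113, 111, 114, 110, 109, 108, 100, 98, 122, 148, 142, 114, 95, 101, 110, 107, 91, 73, 51, 35, 24, 20, 30, 39, 60]
450 [106, 107, 111, 101, 86, 65, 53, 58, 58, 58, 60, 54, 50, 47, 46, 44, 40, 29, 31, 33, 37, 41, 42, 36, 29, 27, 21, 28, 32, 34, 46, 52, 58, 89]
454 [84, 67, 56, 64, 70, 73, 72, 74, 72, 68, 64, 62, 60, 59, 55, 54, 47, 47, 46, 40, 33, 34, 35, 35, 39, 49, 48, 41, 32, 26, 25, 37, 48, 59]
```

```bash
python3 -m creep '[{"fingers":0.3,"linear":[0,0,-35],"twist":0},{"fingers":0.3,"linear":[0,0,-35],"twist":0},{"fingers":0.3,"linear":[0,0,-20],"twist":0},{"fingers":0.3,"linear":[0,0,-8],"twist":0},{"fingers":0,"linear":[0,0,0],"twist":0},{"fingers":0,"linear":[0,0,0],"twist":0},{"fingers":0,"linear":[0,0,0],"twist":0},{"fingers":0,"linear":[0,0,0],"twist":0},{"fingers":0,"linear":[0,0,0],"twist":0},{"fingers":0,"linear":[0,0,0],"twist":0}]' 30
python3 -m creep '[{"fingers":0,"linear":[-5,-0.3,0],"twist":0},{"fingers":0,"linear":[-5,-0.3,0],"twist":0},{"fingers":0,"linear":[-3,-0.2,0],"twist":0},{"fingers":0,"linear":[0,0,0],"twist":0},{"fingers":0,"linear":[0,0,0],"twist":0}]' 30
```

```text
time_s: 28.13
eef_pos: [0.4166, -0.2917, 0.0895]
tool_rot: [2.144, 2.293, 0.001]
contact_force: [-2.2, 2.9, 5.5]
finger_gap: 0.0099
time_s: 28.55
eef_pos: [0.4045, -0.2925, 0.0895]
tool_rot: [2.143, 2.291, 0.004]
contact_force: [2.4, 2.3, 7.0]
finger_gap: 0.0101
```

```bash
python3 -m creep '[{"fingers":0.3,"linear":[1,0,0],"twist":0},{"fingers":0.3,"linear":[0,0,0],"twist":0},{"fingers":0.3,"linear":[0,0,0],"twist":0},{"fingers":0.3,"linear":[0,0,30],"twist":0},{"fingers":0.3,"linear":[0,0,40],"twist":0},{"fingers":0.3,"linear":[0,0,30],"twist":0},{"fingers":0.4,"linear":[10,5,0],"twist":-7},{"fingers":0.4,"linear":[11,5,0],"twist":-7},{"fingers":0.4,"linear":[11,5,0],"twist":-7},{"fingers":0.4,"linear":[11,5,0],"twist":-7},{"fingers":0.4,"linear":[11,5,0],"twist":-7},{"fingers":0.4,"linear":[11,5,0],"twist":-7}]' 30
python3 -m creep '[{"fingers":0.4,"linear":[11,5,0],"twist":-7},{"fingers":0.4,"linear":[11,5,0],"twist":-7},{"fingers":0.4,"linear":[11,5,0],"twist":-7},{"fingers":0.4,"linear":[11,5,0],"twist":-7},{"fingers":0.4,"linear":[11,5,0],"twist":-7},{"fingers":0.4,"linear":[11,5,0],"twist":-7},{"fingers":0.4,"linear":[12,6,0],"twist":-6},{"fingers":0.4,"linear":[0,0,0],"twist":0},{"fingers":0.4,"linear":[0,0,0],"twist":0}]'
python3 - <<'E'
from h import *
s=sensors.sense(); print(s['eef_pos'],s['tool_rot'])
t=shot('top')
f=t['frame'].astype(int); m=(f[...,0]>150)&(f[...,1]>140)&(f[...,2]<130); w=f.min(2)>150
for v in (186,190,196,204,242,246,250,254,258,262):
    r=np.flatnonzero(np.diff(np.r_[0,m[v,350:500].astype(int),0])); q=np.flatnonzero(np.diff(np.r_[0,w[v,380:430].astype(int),0]));print(v,(r+350).reshape(-1,2).tolist(),'white',(q+380).reshape(-1,2).tolist())
E
```

```text
time_s: 29.55
eef_pos: [0.4691, -0.2622, 0.1869]
tool_rot: [-2.83, -1.363, 0.002]
contact_force: [-0.0, 0.2, 0.5]
finger_gap: 0.0379
time_s: 30.3
eef_pos: [0.5467, -0.2262, 0.1867]
tool_rot: [-3.14, -0.11, 0.003]
contact_force: [-0.3, -0.5, 0.1]
finger_gap: 0.0378
[ 0.5466966  -0.22623239  0.18665098] [-3.13953718e+00 -1.10053026e-01  2.91315252e-03]
186 [[371, 378], [393, 396]] white []
190 [[369, 379], [393, 395]] white []
196 [[370, 374]] white []
204 [[370, 371]] white []
242 [[381, 385], [417, 431], [450, 458], [464, 477]] white [[404, 407]]
246 [[378, 381], [395, 396], [418, 430], [447, 458], [464, 477]] white [[403, 408]]
250 [[376, 380], [395, 396], [418, 428], [445, 458], [465, 478]] white [[403, 408]]
254 [[374, 377], [395, 397], [419, 425], [443, 458], [465, 478]] white [[404, 408]]
258 [[395, 408], [418, 423], [440, 459], [465, 478]] white []
262 [[395, 408], [418, 421], [438, 459], [465, 478]] white []
```

```bash
python3 -m creep '[{"fingers":0.4,"linear":[4,1,-30],"twist":0},{"fingers":0.4,"linear":[0,0,-35],"twist":0},{"fingers":0.4,"linear":[0,0,-30],"twist":0},{"fingers":0.4,"linear":[0,0,-15],"twist":0},{"fingers":0.4,"linear":[0,0,-5],"twist":0},{"fingers":0.4,"linear":[0,0,0],"twist":0}]' 30
python3 -m creep '[{"fingers":0,"linear":[0,0,0],"twist":0},{"fingers":0,"linear":[0,0,0],"twist":0},{"fingers":0,"linear":[0,0,0],"twist":0},{"fingers":0,"linear":[0,0,0],"twist":0},{"fingers":0,"linear":[0,0,0],"twist":0},{"fingers":0,"linear":[0,0,0],"twist":0},{"fingers":0,"linear":[0,0,0],"twist":0}]' 30
```

```text
time_s: 30.85
eef_pos: [0.5493, -0.2252, 0.0708]
tool_rot: [-3.138, -0.105, 0.005]
contact_force: [0.3, 0.1, -0.7]
finger_gap: 0.0373
time_s: 31.43
eef_pos: [0.5521, -0.2264, 0.0748]
tool_rot: [3.137, 0.104, 0.005]
contact_force: [-1.0, -2.1, 5.4]
finger_gap: 0.0159
```

```bash
python3 -m creep '[{"fingers":0,"linear":[0,0,10],"twist":0},{"fingers":0,"linear":[0,0,14],"twist":0},{"fingers":0,"linear":[-6.5,4,0],"twist":0},{"fingers":0,"linear":[0,0,0],"twist":0},{"fingers":0,"linear":[0,0,0],"twist":0}]' 40
python3 - <<'E'
from h import *
s=sensors.sense(); print(s['eef_pos'],s['tool_rot'],s['contact_force'],s['finger_gap'])
t=shot('top'); c=shot('scene')
im=np.zeros((600,800,3),np.uint8)
im[:,:400]=cv2.convertScaleAbs(cv2.resize(t['frame'][175:265,375:435,::-1],(400,600),interpolation=cv2.INTER_CUBIC),alpha=1.3,beta=20)
im[:,400:]=cv2.convertScaleAbs(cv2.resize(c['frame'][270:345,265:315,::-1],(400,600),interpolation=cv2.INTER_CUBIC),alpha=1.5,beta=20)
cv2.imwrite('pics/s9.png',im)
E
```

```text
time_s: 31.85
eef_pos: [0.5434, -0.2203, 0.0954]
tool_rot: [-3.138, -0.105, 0.003]
contact_force: [-1.7, 0.2, -2.4]
finger_gap: 0.0158
[ 0.54342939 -0.22027528  0.09538416] [-3.13832951 -0.10527725  0.00327418] [-1.67157464  0.23272951 -2.41105881] 0.015807817237828058
```

View pics/s9.png

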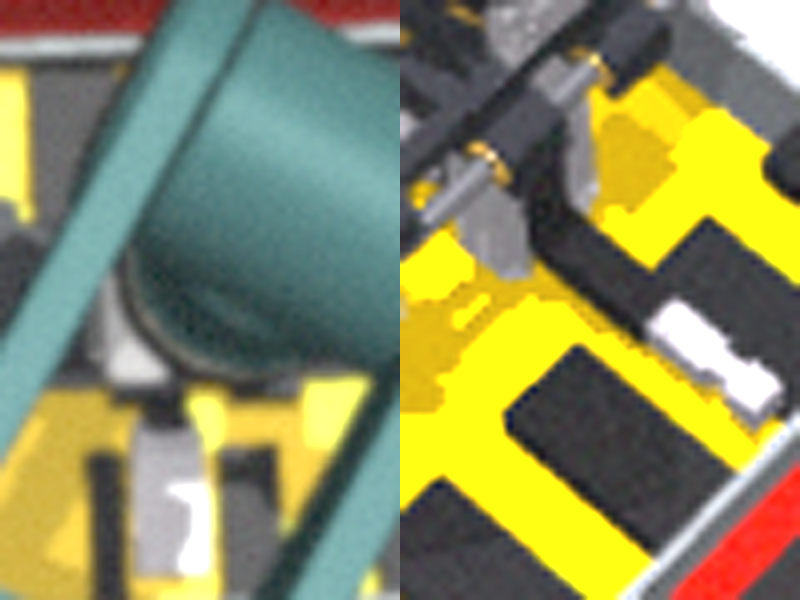

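In the top panel the blade (135–205) sits in the pocket (125–220), about 2 mm to the left once parallax is allowed for. I'll shift -2 mm in y and lower gently.

```bash
python3 -m creep '[{"fingers":0,"linear":[0,-2,-5],"twist":0},{"fingers":0,"linear":[0,0,-6],"twist":0},{"fingers":0,"linear":[0,0,-4],"twist":0},{"fingers":0,"linear":[0,0,0],"twist":0},{"fingers":0,"linear":[0,0,0],"twist":0}]' 40
python3 -m creep '[{"fingers":0,"linear":[0,0,-3],"twist":0},{"fingers":0,"linear":[0,0,0],"twist":0},{"fingers":0,"linear":[0,0,0],"twist":0}]' 40
python3 -m creep '[{"fingers":0,"linear":[0,0,-3],"twist":0},{"fingers":0,"linear":[0,0,0],"twist":0},{"fingers":0,"linear":[0,0,0],"twist":0}]' 40
python3 -m creep '[{"fingers":0,"linear":[0,0,-2],"twist":0},{"fingers":0,"linear":[0,0,0],"twist":0},{"fingers":0,"linear":[0,0,0],"twist":0}]' 40
```

```text
time_s: 32.37
eef_pos: [0.544, -0.223, 0.0805]
tool_rot: [-3.139, -0.105, 0.003]
contact_force: [-0.7, -0.1, -3.1]
finger_gap: 0.0154
time_s: 32.62
eef_pos: [0.5445, -0.2232, 0.0786]
tool_rot: [3.14, 0.105, -0.0]
contact_force: [0.1, -0.2, -2.6]
finger_gap: 0.0156
time_s: 32.87
eef_pos: [0.5443, -0.2231, 0.0754]
tool_rot: [-3.14, -0.105, 0.001]
contact_force: [0.8, -0.3, -2.6]
finger_gap: 0.0158
time_s: 33.12
eef_pos: [0.545, -0.2233, 0.0748]
tool_rot: [3.139, 0.105, 0.002]
contact_force: [-1.4, 1.9, 3.6]
finger_gap: 0.0157
```

```bash
python3 -m creep '[{"fingers":0,"linear":[0,0,1],"twist":0},{"fingers":0.4,"linear":[0,0,0],"twist":0},{"fingers":0.4,"linear":[0,0,0],"twist":0},{"fingers":0.4,"linear":[0,0,0],"twist":0},{"fingers":0.4,"linear":[0,0,0],"twist":0},{"fingers":0.4,"linear":[0,0,30],"twist":0},{"fingers":0.4,"linear":[0,0,40],"twist":0},{"fingers":0.4,"linear":[0,0,40],"twist":0},{"fingers":0.6,"linear":[-15,35,0],"twist":-3},{"fingers":0.6,"linear":[-15,35,0],"twist":-3},{"fingers":0.6,"linear":[-15,35,0],"twist":-3},{"fingers":0.6,"linear":[-15,35,0],"twist":-2.4}]' 30
python3 -m creep '[{"fingers":0.6,"linear":[-15,35,0],"twist":0},{"fingers":0.6,"linear":[-12,35,0],"twist":0},{"fingers":0.6,"linear":[-12,35,0],"twist":0},{"fingers":0.6,"linear":[-10,37,0],"twist":0},{"fingers":0.6,"linear":[-10,37,0],"twist":0},{"fingers":0.6,"linear":[0,30,0],"twist":0},{"fingers":0.6,"linear":[0,0,0],"twist":0},{"fingers":0.6,"linear":[0,0,0],"twist":0}]'
python3 - <<'E'
from h import *
s=sensors.sense(); print(s['eef_pos'],s['tool_rot'])
t=shot('top'); c=shot('scene')
for n,cc in(('t',t),('s',c)):
  for o in nets.outline_of('scraper1_mid',cc)[:2]:
    print(n,o['p'],o['rect'],cv2.minAreaRect(np.argwhere(o['region'])[:,::-1].astype(np.float32)))
f=t['frame'].astype(int); m=(f[...,0]>150)&(f[...,1]>140)&(f[...,2]<130); w=f.min(2)>150
for v in (186,190,196,200,204,208,212,230,234,238,242,246,250,254,258,260,262):
    r=np.flatnonzero(np.diff(np.r_[0,m[v,385:425].astype(int),0])); q=np.flatnonzero(np.diff(np.r_[0,w[v,385:425].astype(int),0]));print(v,(r+385).reshape(-1,2).tolist(),'white',(q+385).reshape(-1,2).tolist())
im=np.zeros((600,800,3),np.uint8)
im[:,:400]=cv2.resize(t['frame'][170:290,355:435,::-1],(400,600),interpolation=cv2.INTER_CUBIC)
im[:300,400:]=cv2.resize(c['frame'][260:350,235:355,::-1],(400,300),interpolation=cv2.INTER_CUBIC)
im[300:,400:]=cv2.resize(t['frame'][225:330,210:350,::-1],(400,300),interpolation=cv2.INTER_CUBIC)
cv2.imwrite('pics/s10.png',im)
E
```

```text
time_s: 34.12
eef_pos: [0.4839, -0.0822, 0.1849]
tool_rot: [3.134, -0.213, 0.002]
contact_force: [0.6, 0.3, 0.5]
finger_gap: 0.056
time_s: 34.78
eef_pos: [0.4252, 0.1268, 0.1847]
tool_rot: [3.135, -0.202, 0.001]
contact_force: [-0.1, 0.8, -0.8]
finger_gap: 0.0566
[0.42522013 0.12682789 0.18471064] [ 3.13454028e+00 -2.02065586e-01  6.94013334e-04]
t 0.68 [248.1, 243.1, 267.1, 308.1] ((256.9459533691406, 275.8243408203125), (11.343530654907227, 70.69156646728516), 9.462322235107422)
t 0.41 [355.1, 178.3, 492.9, 290.2] ((424.81707763671875, 233.19595336914062), (108.6595687866211, 136.22938537597656), 88.02507019042969)
s 0.74 [323.4, 193.0, 369.9, 237.2] ((344.25, 213.74998474121094), (55.154327392578125, 13.435027122497559), 45.0)
186 [[393, 396], [400, 401], [416, 424]] white []
190 [[401, 402], [416, 425]] white [[395, 400]]
196 [[393, 395], [401, 402], [417, 425]] white [[396, 401]]
200 [[393, 395], [401, 402], [417, 425]] white [[396, 401]]
204 [[417, 425]] white []
208 [[417, 425]] white []
212 [[418, 425]] white []
230 [[385, 395], [403, 425]] white []
234 [[385, 395], [403, 425]] white []
238 [[385, 395], [404, 425]] white []
242 [[385, 391], [406, 408], [417, 425]] white [[395, 406]]
246 [[385, 388], [417, 425]] white [[395, 406]]
250 [[385, 388], [394, 395], [407, 408], [417, 425]] white [[395, 407]]
254 [[385, 388], [418, 425]] white [[395, 406]]
258 [[385, 388], [394, 396], [407, 408], [418, 425]] white [[396, 406]]
260 [[385, 388], [395, 396], [407, 408], [418, 425]] white [[396, 406]]
262 [[385, 388], [394, 408], [418, 425]] white []
```

View pics/s10.png

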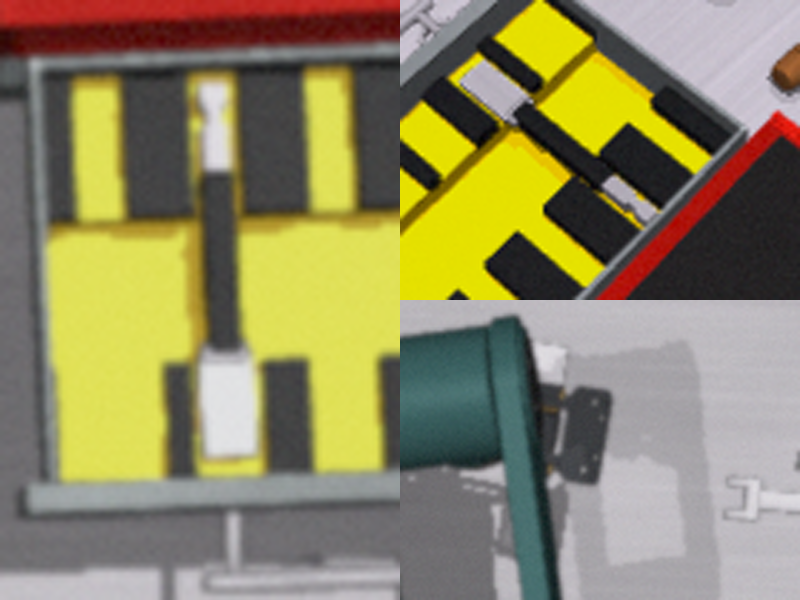

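Chisel1 now lies centred in bay n2: body (203–237), equal yellow on both sides, blade fully in its pocket (200–260, 350–458). Next, the scraper.

```bash
python3 -m creep '[{"fingers":0.6,"linear":[1,1.5,-30],"twist":0},{"fingers":0.6,"linear":[0,0,-40],"twist":0},{"fingers":0.6,"linear":[0,0,-40],"twist":0},{"fingers":0.6,"linear":[0,0,-40],"twist":0},{"fingers":0.6,"linear":[0,0,-25],"twist":0},{"fingers":0.6,"linear":[0,0,-7],"twist":0},{"fingers":0.6,"linear":[0,0,0],"twist":0},{"fingers":0.6,"linear":[0,0,0],"twist":0}]' 40
python3 -m creep '[{"fingers":0,"linear":[0,0,0],"twist":0},{"fingers":0,"linear":[0,0,0],"twist":0},{"fingers":0,"linear":[0,0,0],"twist":0},{"fingers":0,"linear":[0,0,0],"twist":0},{"fingers":0,"linear":[0,0,0],"twist":0},{"fingers":0,"linear":[0,0,0],"twist":0},{"fingers":0,"linear":[0,0,0],"twist":0},{"fingers":0,"linear":[0,0,0],"twist":0},{"fingers":0,"linear":[0,0,0],"twist":0},{"fingers":0,"linear":[0,0,0],"twist":0}]' 50
```

```text
time_s: 35.65
eef_pos: [0.4269, 0.1262, 0.0027]
tool_rot: [3.134, -0.211, -0.0]
contact_force: [0.4, 0.3, 0.1]
finger_gap: 0.0565
time_s: 36.48
eef_pos: [0.4265, 0.1274, 0.0027]
tool_rot: [-3.135, 0.208, -0.0]
contact_force: [0.5, 0.2, 0.4]
finger_gap: 0.0151
```

```bash
python3 -m creep '[{"fingers":0,"linear":[0,0,8],"twist":0},{"fingers":0,"linear":[0,0,20],"twist":0},{"fingers":0,"linear":[0,0,38],"twist":0},{"fingers":0,"linear":[0,0,38],"twist":0},{"fingers":0,"linear":[0,0,38],"twist":0},{"fingers":0,"linear":[0,0,33],"twist":7},{"fingers":0,"linear":[0,0,0],"twist":7},{"fingers":0,"linear":[0,0,0],"twist":7},{"fingers":0,"linear":[0,0,0],"twist":7},{"fingers":0,"linear":[0,0,0],"twist":7},{"fingers":0,"linear":[0,0,0],"twist":7},{"fingers":0,"linear":[0,0,0],"twist":7}]' 50
python3 -m creep '[{"fingers":0,"linear":[6,-16,0],"twist":7},{"fingers":0,"linear":[6,-16,0],"twist":7},{"fingers":0,"linear":[6,-16,0],"twist":7},{"fingers":0,"linear":[6,-16,0],"twist":7},{"fingers":0,"linear":[6,-16,0],"twist":7},{"fingers":0,"linear":[6,-16,0],"twist":7},{"fingers":0,"linear":[6,-16,0],"twist":7},{"fingers":0,"linear":[6,-16,0],"twist":7},{"fingers":0,"linear":[6,-16,0],"twist":7},{"fingers":0,"linear":[6,-16,0],"twist":7},{"fingers":0,"linear":[6,-16,0],"twist":7},{"fingers":0,"linear":[6,-16,0],"twist":7}]'
python3 -m creep '[{"fingers":0,"linear":[6,-16,0],"twist":7},{"fingers":0,"linear":[6,-16,0],"twist":7},{"fingers":0,"linear":[6,-16,0],"twist":7},{"fingers":0,"linear":[6,-16,0],"twist":7},{"fingers":0,"linear":[6,-16,0],"twist":7},{"fingers":0,"linear":[6,-16,0],"twist":7},{"fingers":0,"linear":[6,-7,0],"twist":7},{"fingers":0,"linear":[0,0,0],"twist":7},{"fingers":0,"linear":[0,0,0],"twist":2},{"fingers":0,"linear":[0,0,0],"twist":0},{"fingers":0,"linear":[0,0,0],"twist":0}]'
python3 -c "
from h import *
s=sensors.sense(); print(s['eef_pos'],s['tool_rot'],s['finger_gap'],s['wrist_torque'])
a=np.degrees(np.arctan2(s['tool_rot'][1],s['tool_rot'][0])); print('heading',2*a)"
```

```text
time_s: 37.48
eef_pos: [0.4258, 0.1271, 0.1772]
tool_rot: [-2.935, -1.12, 0.003]
contact_force: [0.4, 0.1, -2.9]
finger_gap: 0.0154
time_s: 38.48
eef_pos: [0.498, -0.0655, 0.1771]
tool_rot: [-1.431, -2.795, 0.001]
contact_force: [0.4, 0.3, -2.6]
finger_gap: 0.0156
time_s: 39.4
eef_pos: [0.5401, -0.1676, 0.177]
tool_rot: [0.092, -3.139, -0.001]
contact_force: [0.1, 0.7, -2.5]
finger_gap: 0.0154
[ 0.54006406 -0.16760771  0.17704453] [ 9.17323756e-02 -3.13884823e+00 -1.06930622e-03] 0.015432146520436741 [ 0.04630888 -0.04104361 -0.03309545]
heading -176.65203157010774
```

```bash
python3 -m creep '[{"fingers":0,"linear":[1,0,-20],"twist":0.5},{"fingers":0,"linear":[0,0,-30],"twist":0},{"fingers":0,"linear":[0,0,-20],"twist":0},{"fingers":0,"linear":[0,0,-10],"twist":0},{"fingers":0,"linear":[0,0,0],"twist":0},{"fingers":0,"linear":[0,0,0],"twist":0}]' 50
python3 - <<'E'
from h import *
s=sensors.sense(); print(s['eef_pos'],s['contact_force'],s['finger_gap'])
t=shot('top'); f=t['frame'].astype(int)
for v in range(232,266,3): print(v,' '.join('%d/%d'%(f[v,u,0],f[v,u,2]) for u in range(362,396,2)))
E
```

```text
time_s: 39.9
eef_pos: [0.5414, -0.1676, 0.0977]
tool_rot: [0.107, -3.139, -0.0]
contact_force: [0.6, 0.9, -3.2]
finger_gap: 0.0158
[ 0.54141861 -0.1676236   0.09772102] [ 0.61202903  0.94328957 -3.18742228] 0.0157989829553152
232 57/59 55/54 63/52 51/33 31/35 36/39 37/44 32/36 30/31 36/23 53/34 51/36 40/37 41/41 28/32 37/39 61/62
235 58/59 85/63 131/39 61/25 55/29 51/29 25/21 22/28 26/22 84/31 163/48 156/44 101/32 94/31 93/32 93/31 103/34
238 64/66 80/66 139/41 139/39 101/71 99/94 64/64 40/45 43/44 72/71 120/120 129/94 176/52 185/53 178/48 175/44 165/49
241 69/73 81/65 131/40 115/86 94/94 112/115 118/121 120/124 121/123 121/124 122/123 121/124 136/93 161/47 162/45 162/45 127/61
244 78/79 67/64 120/45 116/88 116/118 133/134 129/130 130/131 130/131 129/132 132/134 131/132 127/109 64/36 31/28 49/35 107/71
247 75/74 63/62 106/43 117/88 129/130 132/133 131/133 128/130 129/132 132/132 151/153 212/215 201/187 94/63 38/41 43/30 115/72
250 72/70 63/66 93/43 124/88 133/133 133/134 131/132 134/136 133/135 143/145 217/220 226/227 218/215 110/77 65/63 42/35 124/64
253 68/70 59/61 105/51 130/75 133/135 134/135 132/136 132/135 136/137 170/173 222/225 225/228 220/216 114/75 68/67 67/64 68/49
256 76/77 69/72 104/61 140/70 133/132 136/139 130/132 135/137 151/155 221/224 226/229 224/227 219/215 118/77 69/68 62/63 26/38
259 76/77 67/67 105/62 140/74 134/135 136/137 133/134 137/139 196/199 223/225 225/226 225/225 216/213 100/70 65/65 36/43 20/34
262 81/82 64/68 96/62 171/50 172/54 175/52 173/53 181/58 179/51 180/56 184/57 201/69 219/83 137/49 53/53 20/33 43/69
265 82/83 51/57 77/56 129/35 140/42 156/48 178/64 203/87 210/100 211/105 210/110 212/121 206/116 125/84 34/39 21/41 66/102
```

```bash
python3 -m creep '[{"fingers":0,"linear":[0,0,-6],"twist":0},{"fingers":0,"linear":[0,0,-6],"twist":0},{"fingers":0,"linear":[0,0,-4],"twist":0},{"fingers":0,"linear":[0,0,0],"twist":0},{"fingers":0,"linear":[0,0,0],"twist":0}]' 50
python3 -m creep '[{"fingers":0,"linear":[0,0,-2],"twist":0},{"fingers":0,"linear":[0,0,-1],"twist":0},{"fingers":0,"linear":[0,0,0],"twist":0},{"fingers":0,"linear":[0,0,0],"twist":0}]' 50
```

```text
time_s: 40.37
eef_pos: [0.5423, -0.1679, 0.0827]
tool_rot: [-0.107, 3.137, -0.001]
contact_force: [0.4, 0.5, 0.8]
finger_gap: 0.0151
time_s: 40.7
eef_pos: [0.5434, -0.1679, 0.0827]
tool_rot: [-0.108, 3.134, -0.002]
contact_force: [-2.3, 2.3, 10.1]
finger_gap: 0.0154
```

Contact is at the same height as before (centre ≈88 mm), so that's the floor. Release and go for chisel0.

```bash
python3 -m creep '[{"fingers":0,"linear":[0,0,3],"twist":0},{"fingers":0,"linear":[0,0,0],"twist":0},{"fingers":0.4,"linear":[0,0,0],"twist":0},{"fingers":0.4,"linear":[0,0,0],"twist":0},{"fingers":0.4,"linear":[0,0,0],"twist":0},{"fingers":0.4,"linear":[0,0,0],"twist":0},{"fingers":0.4,"linear":[0,0,0],"twist":0},{"fingers":0.4,"linear":[0,0,30],"twist":0},{"fingers":0.4,"linear":[0,0,40],"twist":0},{"fingers":0.4,"linear":[0,0,35],"twist":0},{"fingers":0.6,"linear":[5,30,0],"twist":-7},{"fingers":0.6,"linear":[5,30,0],"twist":-7}]' 50
python3 -m creep '[{"fingers":0.6,"linear":[5,32,0],"twist":-7},{"fingers":0.6,"linear":[5,32,0],"twist":-7},{"fingers":0.6,"linear":[5,32,0],"twist":-7},{"fingers":0.6,"linear":[5,32,0],"twist":-7},{"fingers":0.6,"linear":[5,32,0],"twist":-7},{"fingers":0.6,"linear":[5,32,0],"twist":-7},{"fingers":0.6,"linear":[5,32,0],"twist":-7},{"fingers":0.6,"linear":[5,32,0],"twist":-7},{"fingers":0.6,"linear":[5,32,0],"twist":-7},{"fingers":0.6,"linear":[6,32,0],"twist":-7},{"fingers":0.6,"linear":[6,28,0],"twist":-7},{"fingers":0.6,"linear":[0,0,0],"twist":0}]'
python3 - <<'E'
from h import *
s=sensors.sense(); print(s['eef_pos'],2*np.degrees(np.arctan2(s['tool_rot'][1],s['tool_rot'][0]))-90)
t=shot('top','t11'); c=shot('scene')
f=t['frame'].astype(int); m=(f[...,0]>150)&(f[...,1]>140)&(f[...,2]<130); w=f.min(2)>150
for v in (190,198,203,208,212,216,230,236,240,246,252,258,262,264):
    r=np.flatnonzero(np.diff(np.r_[0,m[v,362:425].astype(int),0])); q=np.flatnonzero(np.diff(np.r_[0,w[v,362:425].astype(int),0]));print(v,(r+362).reshape(-1,2).tolist(),'white',(q+362).reshape(-1,2).tolist())
for n,cc in(('t',t),('s',c)):
  for o in nets.outline_of('chisel0_mid',cc)[:3]:
    print(n,o['p'],o['rect'],cv2.minAreaRect(np.argwhere(o['region'])[:,::-1].astype(np.float32)))
print('predict scene',proj(c,[.606,.2396,.008]),proj(c,[.609,.1546,.008]))
E
```

```text
time_s: 41.7
eef_pos: [0.5531, -0.1087, 0.1901]
tool_rot: [0.29, 3.122, -0.001]
contact_force: [0.2, 0.3, -0.2]
finger_gap: 0.0477
time_s: 42.7
eef_pos: [0.608, 0.2457, 0.1851]
tool_rot: [-2.16, -2.277, -0.001]
contact_force: [-0.2, 0.5, 0.0]
finger_gap: 0.0562
[0.60799871 0.24569826 0.18506729] -356.9609550839729
190 [[370, 372], [378, 379], [401, 402], [416, 425]] white [[372, 377], [395, 400]]
198 [[370, 372], [378, 379], [393, 395], [401, 402], [417, 425]] white [[373, 378], [396, 401]]
203 [[370, 373], [378, 379], [401, 402], [417, 425]] white [[373, 378], [397, 400]]
208 [[417, 425]] white []
212 [[418, 425]] white []
216 [[364, 365], [366, 372], [380, 395], [403, 425]] white []
230 [[365, 372], [380, 395], [403, 425]] white []
236 [[365, 373], [380, 396], [403, 425]] white []
240 [[365, 369], [386, 395], [406, 425]] white [[369, 375], [379, 386], [396, 397], [402, 405]]
246 [[366, 368], [394, 395], [407, 408], [417, 425]] white [[368, 387], [395, 406]]
252 [[366, 367], [387, 388], [394, 395], [407, 408], [417, 425]] white [[368, 387], [395, 407]]
258 [[366, 368], [394, 396], [407, 408], [418, 425]] white [[369, 387], [396, 407]]
262 [[367, 388], [394, 408], [418, 425]] white []
264 [[367, 388], [395, 408], [418, 424]] white []
t 0.8 [135.9, 347.7, 169.0, 379.5] ((151.9754180908203, 361.7705078125), (8.066324234008789, 41.740028381347656), 50.194427490234375)
t 0.56 [206.1, 196.5, 248.5, 207.1] ((227.0, 200.5), (9.0, 40.0), 90.0)
s 0.82 [396.4, 206.9, 434.8, 247.2] ((416.0000305175781, 227.0), (8.485280990600586, 50.91168975830078), 45.0)
s 0.58 [339.6, 127.3, 351.9, 166.1] ((344.5, 146.0), (38.0, 9.0), 90.0)
s 0.32 [180.6, 245.8, 338.1, 398.0] ((254.87191772460938, 313.60162353515625), (105.07093811035156, 137.78225708007812), 43.80651092529297)
predict scene [415.63878437 227.6960837 ] [397.72355182 245.23822738]
```

The scraper is centred in w1 (shank 373–378 in neck 370–379, blade 368–387 in pocket 366–388). Chisel0 is where predicted, so I'll pick it up.

```bash
python3 -m creep '[{"fingers":0.6,"linear":[-1.5,-6,-30],"twist":-1},{"fingers":0.6,"linear":[0,0,-40],"twist":0},{"fingers":0.6,"linear":[0,0,-40],"twist":0},{"fingers":0.6,"linear":[0,0,-40],"twist":0},{"fingers":0.6,"linear":[0,0,-25],"twist":0},{"fingers":0.6,"linear":[0,0,-7.5],"twist":0},{"fingers":0.6,"linear":[0,0,0],"twist":0},{"fingers":0.6,"linear":[0,0,0],"twist":0}]' 40
python3 -m creep '[{"fingers":0,"linear":[0,0,0],"twist":0},{"fingers":0,"linear":[0,0,0],"twist":0},{"fingers":0,"linear":[0,0,0],"twist":0},{"fingers":0,"linear":[0,0,0],"twist":0},{"fingers":0,"linear":[0,0,0],"twist":0},{"fingers":0,"linear":[0,0,0],"twist":0},{"fingers":0,"linear":[0,0,0],"twist":0},{"fingers":0,"linear":[0,0,0],"twist":0},{"fingers":0,"linear":[0,0,0],"twist":0},{"fingers":0,"linear":[0,0,0],"twist":0}]' 50
```

```text
time_s: 43.57
eef_pos: [0.6074, 0.233, 0.0047]
tool_rot: [2.185, 2.257, 0.001]
contact_force: [-0.7, 0.7, 0.7]
finger_gap: 0.0566
time_s: 44.4
eef_pos: [0.6069, 0.2344, 0.0042]
tool_rot: [-2.184, -2.258, 0.0]
contact_force: [-0.6, -0.2, -0.1]
finger_gap: 0.0159
```

```bash
python3 -m creep '[{"fingers":0,"linear":[0,0,8],"twist":0},{"fingers":0,"linear":[0,0,20],"twist":0},{"fingers":0,"linear":[0,0,38],"twist":0},{"fingers":0,"linear":[0,0,38],"twist":0},{"fingers":0,"linear":[0,0,38],"twist":0},{"fingers":0,"linear":[0,0,33],"twist":-6},{"fingers":0,"linear":[-4,-30,0],"twist":-6},{"fingers":0,"linear":[-4,-32,0],"twist":-6},{"fingers":0,"linear":[-4,-32,0],"twist":-6},{"fingers":0,"linear":[-4,-32,0],"twist":-6},{"fingers":0,"linear":[-4,-32,0],"twist":-6},{"fingers":0,"linear":[-4,-32,0],"twist":-6}]' 50
python3 -m creep '[{"fingers":0,"linear":[-4,-32,0],"twist":-6},{"fingers":0,"linear":[-4,-32,0],"twist":-6},{"fingers":0,"linear":[-4,-32,0],"twist":-6},{"fingers":0,"linear":[-4,-32,0],"twist":-6},{"fingers":0,"linear":[-4,-32,0],"twist":-6},{"fingers":0,"linear":[-4,-32,0],"twist":-6},{"fingers":0,"linear":[-4,-32,0],"twist":-6},{"fingers":0,"linear":[-4,-32,0],"twist":-4},{"fingers":0,"linear":[-4,-32,0],"twist":0},{"fingers":0,"linear":[-3,-32,0],"twist":0},{"fingers":0,"linear":[0,0,0],"twist":0},{"fingers":0,"linear":[0,0,0],"twist":0}]'
python3 -c "
from h import *
s=sensors.sense(); print(s['eef_pos'],s['finger_gap'])
print('heading',2*np.degrees(np.arctan2(s['tool_rot'][1],s['tool_rot'][0]))-180)"
```

```text
time_s: 45.4
eef_pos: [0.5821, 0.0429, 0.1787]
tool_rot: [-2.851, -1.319, 0.002]
contact_force: [0.9, -0.3, -2.4]
finger_gap: 0.0156
time_s: 46.4
eef_pos: [0.5431, -0.2772, 0.1782]
tool_rot: [-3.139, -0.102, 0.002]
contact_force: [0.2, 0.4, -3.4]
finger_gap: 0.0157
[ 0.54309272 -0.27717432  0.17816602] 0.01573701786613904
heading -536.2634298135914
```

```bash
python3 -m creep '[{"fingers":0,"linear":[0.5,-2,-20],"twist":0},{"fingers":0,"linear":[0,0,-30],"twist":0},{"fingers":0,"linear":[0,0,-20],"twist":0},{"fingers":0,"linear":[0,0,-10],"twist":0},{"fingers":0,"linear":[0,0,0],"twist":0},{"fingers":0,"linear":[0,0,0],"twist":0}]' 50
python3 - <<'E'
from h import *
s=sensors.sense(); print(s['eef_pos'],s['contact_force'],s['finger_gap'])
t=shot('top'); f=t['frame'].astype(int)
for v in range(234,265,3): print(v,' '.join('%d/%d'%(f[v,u,0],f[v,u,2]) for u in range(410,438,2)))
E
```

```text
time_s: 46.9
eef_pos: [0.5448, -0.2768, 0.0994]
tool_rot: [-3.14, -0.109, -0.0]
contact_force: [-0.3, -0.6, -2.3]
finger_gap: 0.0151
[ 0.54482811 -0.2767595   0.09938646] [-0.32334907 -0.5625024  -2.29937576] 0.015087546104372102
234 134/41 134/37 135/32 112/38 54/32 27/29 33/37 36/39 45/36 134/45 144/35 141/36 121/35 50/21
237 147/34 152/39 178/48 175/45 109/65 61/64 36/39 38/38 66/65 174/90 198/62 178/48 164/42 156/35
240 127/40 148/41 158/44 139/44 128/114 118/122 121/121 119/118 115/117 154/129 173/72 113/59 108/65 129/46
243 29/29 33/34 28/28 70/33 134/115 134/138 133/136 126/129 128/129 149/127 139/57 56/54 61/61 98/46
246 29/32 29/34 29/32 82/40 127/97 131/132 133/134 128/129 132/134 136/125 132/48 40/29 32/35 88/33
249 27/29 25/24 34/31 68/33 111/87 132/136 146/147 170/172 173/176 194/189 155/73 67/55 61/60 98/62
252 29/31 31/32 34/32 54/33 97/72 133/135 149/151 197/200 226/229 225/222 182/100 71/57 67/68 90/65
255 30/32 31/35 31/30 46/32 100/73 136/137 134/135 135/138 208/212 227/226 212/132 80/58 69/68 90/67
258 32/33 27/28 34/34 36/30 110/73 140/137 134/133 143/141 212/211 225/221 215/139 87/54 69/69 84/64
261 23/26 28/29 31/33 37/31 155/41 179/45 193/62 200/64 206/72 226/89 215/80 85/50 63/63 72/63
264 49/67 57/60 53/57 61/60 97/76 114/86 125/90 136/114 153/143 157/148 159/154 141/146 132/138 127/133
```

```bash
python3 -m creep '[{"fingers":0,"linear":[1,-3,0],"twist":0},{"fingers":0,"linear":[0,0,0],"twist":0},{"fingers":0,"linear":[0,0,-6],"twist":0},{"fingers":0,"linear":[0,0,-4],"twist":0},{"fingers":0,"linear":[0,0,0],"twist":0},{"fingers":0,"linear":[0,0,0],"twist":0}]' 50
python3 -m creep '[{"fingers":0,"linear":[0,0,-3],"twist":0},{"fingers":0,"linear":[0,0,0],"twist":0},{"fingers":0,"linear":[0,0,0],"twist":0}]' 50
python3 -m creep '[{"fingers":0,"linear":[0,0,-3],"twist":0},{"fingers":0,"linear":[0,0,0],"twist":0},{"fingers":0,"linear":[0,0,0],"twist":0}]' 50
```

```text
time_s: 47.45
eef_pos: [0.545, -0.2804, 0.0882]
tool_rot: [-3.139, -0.107, 0.002]
contact_force: [-0.5, 0.9, -3.4]
finger_gap: 0.0154
time_s: 47.7
eef_pos: [0.5455, -0.2808, 0.0861]
tool_rot: [3.14, 0.107, -0.0]
contact_force: [-0.1, 0.0, -2.2]
finger_gap: 0.0152
time_s: 47.95
eef_pos: [0.5459, -0.2809, 0.0841]
tool_rot: [3.139, 0.108, 0.002]
contact_force: [0.6, 0.4, 1.7]
finger_gap: 0.0152
```

Contact is at the predicted height (84 mm). Release, stand clear and check all three.

```bash
python3 -m creep '[{"fingers":0,"linear":[0,0,1],"twist":0},{"fingers":0.4,"linear":[0,0,0],"twist":0},{"fingers":0.4,"linear":[0,0,0],"twist":0},{"fingers":0.4,"linear":[0,0,0],"twist":0},{"fingers":0.4,"linear":[0,0,0],"twist":0},{"fingers":0.4,"linear":[0,0,0],"twist":0},{"fingers":0.4,"linear":[0,0,30],"twist":0},{"fingers":0.4,"linear":[0,0,40],"twist":0},{"fingers":0.4,"linear":[0,0,30],"twist":0},{"fingers":0.3,"linear":[-14,28,0],"twist":7},{"fingers":0.3,"linear":[-14,28,0],"twist":7},{"fingers":0.3,"linear":[-14,28,0],"twist":7}]' 30
python3 -m creep '[{"fingers":0.3,"linear":[-14,28,0],"twist":7},{"fingers":0.3,"linear":[-14,28,0],"twist":7},{"fingers":0.3,"linear":[-14,28,0],"twist":7},{"fingers":0.3,"linear":[-14,28,0],"twist":7},{"fingers":0.3,"linear":[-14,28,0],"twist":7},{"fingers":0.3,"linear":[-14,28,0],"twist":7},{"fingers":0.3,"linear":[-14,28,0],"twist":7},{"fingers":0.3,"linear":[0,10,0],"twist":7},{"fingers":0.3,"linear":[0,0,0],"twist":7},{"fingers":0.3,"linear":[0,0,0],"twist":6},{"fingers":0.3,"linear":[0,0,0],"twist":0}]'
python3 - <<'E'
from h import *
s=sensors.sense(); print(s['eef_pos'],2*np.degrees(np.arctan2(s['tool_rot'][1],s['tool_rot'][0]))-90)
t=shot('top','t12'); c=shot('scene','s12')
f=t['frame'].astype(int); m=(f[...,0]>150)&(f[...,1]>140)&(f[...,2]<130); w=f.min(2)>150
for v in (190,200,212,230,240,246,252,257,259,261,263):
    r=np.flatnonzero(np.diff(np.r_[0,m[v,362:485].astype(int),0])); q=np.flatnonzero(np.diff(np.r_[0,w[v,362:485].astype(int),0]));print(v,(r+362).reshape(-1,2).tolist(),'white',(q+362).reshape(-1,2).tolist())
im=np.zeros((600,800,3),np.uint8)
im[:,:450]=cv2.resize(t['frame'][170:290,355:445,::-1],(450,600),interpolation=cv2.INTER_CUBIC)
im[:350,450:]=cv2.resize(c['frame'][250:350,235:335,::-1],(350,350),interpolation=cv2.INTER_CUBIC)
im[350:,450:]=cv2.resize(t['frame'][150:320,120:358,::-1],(350,250),interpolation=cv2.INTER_CUBIC)
cv2.imwrite('pics/s13.png',im)
E
```

```text
time_s: 48.95
eef_pos: [0.5034, -0.1964, 0.185]
tool_rot: [3.065, 0.685, 0.002]
contact_force: [0.2, 0.8, 0.3]
finger_gap: 0.0284
time_s: 49.87
eef_pos: [0.4054, 0.0097, 0.1844]
tool_rot: [2.141, 2.298, 0.001]
contact_force: [0.5, 0.4, -0.7]
finger_gap: 0.0281
[0.40535925 0.00966752 0.18436229] 4.0692313361284675
190 [[378, 379], [401, 402], [416, 418], [424, 425], [440, 448], [463, 471]] white [[372, 377], [395, 400], [420, 424], [484, 485]]
200 [[370, 372], [378, 379], [393, 395], [401, 402], [417, 419], [425, 426], [440, 449], [464, 472]] white [[373, 378], [396, 401], [420, 425], [484, 485]]
212 [[439, 448], [450, 477]] white []
230 [[365, 372], [380, 395], [403, 419], [427, 479]] white []
240 [[365, 369], [387, 394], [405, 418], [430, 431], [436, 458], [464, 477]] white [[369, 375], [378, 386], [396, 405], [419, 429]]
246 [[366, 368], [417, 419], [437, 458], [464, 477]] white [[368, 386], [395, 406], [419, 430]]
252 [[366, 368], [387, 388], [418, 419], [437, 458], [465, 478]] white [[368, 387], [395, 406], [420, 430]]
257 [[367, 368], [387, 388], [394, 395], [418, 420], [438, 458], [465, 478]] white [[369, 387], [396, 406], [420, 431]]
259 [[367, 368], [395, 396], [407, 408], [418, 420], [438, 459], [465, 478]] white [[369, 387], [396, 406], [420, 430]]
261 [[367, 369], [373, 388], [394, 408], [418, 432], [438, 458], [465, 478]] white []
263 [[367, 388], [394, 408], [418, 431], [438, 443]] white [[468, 469], [473, 474]]
```

View pics/s13.png

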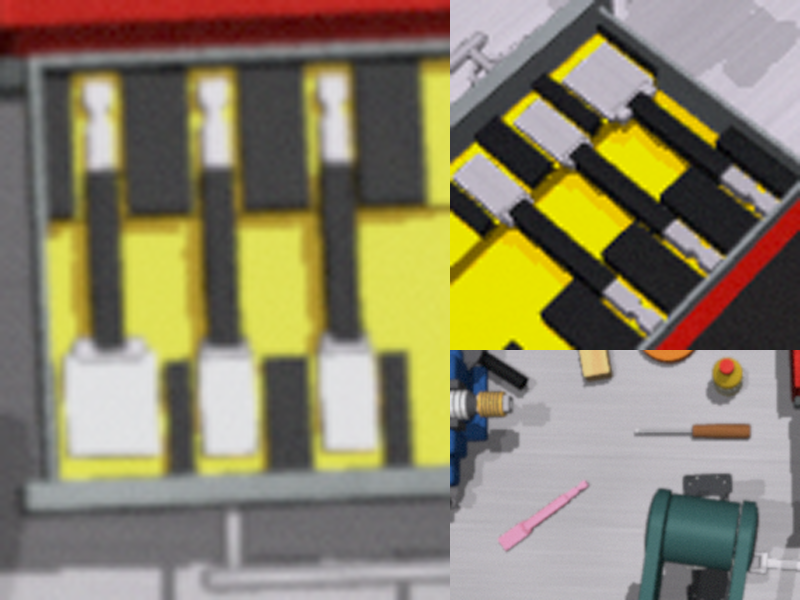

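All three lie home, blades to the front: scraper (112,400) in wide 1, chisel1 (230,400) and chisel0 (348,400) in the narrow bays. The collar is home and the screwdriver unmoved, so I can shut the drawer.

```bash
python3 -m creep '[{"fingers":0.3,"linear":[0,-38,0],"twist":0},{"fingers":0.3,"linear":[0,-38,0],"twist":0},{"fingers":0.3,"linear":[0,-38,0],"twist":0},{"fingers":0.3,"linear":[0,-38,0],"twist":0},{"fingers":0.3,"linear":[0,-38,0],"twist":0},{"fingers":0.3,"linear":[0,-38,0],"twist":0},{"fingers":0.3,"linear":[0,-38,0],"twist":0},{"fingers":0.3,"linear":[0,-36,0],"twist":0},{"fingers":0.3,"linear":[0,0,0],"twist":0},{"fingers":0.3,"linear":[0,0,0],"twist":0}]' 30
python3 -m creep '[{"fingers":0.3,"linear":[0,0,-35],"twist":0},{"fingers":0.3,"linear":[0,0,-35],"twist":0},{"fingers":0.3,"linear":[0,0,-20],"twist":0},{"fingers":0.3,"linear":[0,0,-7],"twist":0},{"fingers":0,"linear":[0,0,0],"twist":0},{"fingers":0,"linear":[0,0,0],"twist":0},{"fingers":0,"linear":[0,0,0],"twist":0},{"fingers":0,"linear":[0,0,0],"twist":0},{"fingers":0,"linear":[0,0,0],"twist":0},{"fingers":0,"linear":[0,0,0],"twist":0}]' 30
```

```text
time_s: 50.8
eef_pos: [0.4049, -0.2943, 0.1834]
tool_rot: [-2.15, -2.289, -0.001]
contact_force: [-0.3, 0.5, -0.5]
finger_gap: 0.0281
time_s: 51.63
eef_pos: [0.4065, -0.2932, 0.0893]
tool_rot: [2.142, 2.294, 0.001]
contact_force: [0.3, 1.6, 6.2]
finger_gap: 0.0098
```

```bash
python3 -m creep '[{"fingers":0,"linear":[3,0.2,0],"twist":0},{"fingers":0,"linear":[6,0.4,0],"twist":0},{"fingers":0,"linear":[8,0.5,0],"twist":0},{"fingers":0,"linear":[9,0.6,0],"twist":0},{"fingers":0,"linear":[9,0.6,0],"twist":0},{"fingers":0,"linear":[9,0.6,0],"twist":0},{"fingers":0,"linear":[9,0.6,0],"twist":0},{"fingers":0,"linear":[9,0.6,0],"twist":0},{"fingers":0,"linear":[9,0.6,0],"twist":0},{"fingers":0,"linear":[9,0.6,0],"twist":0},{"fingers":0,"linear":[9,0.6,0],"twist":0},{"fingers":0,"linear":[9,0.6,0],"twist":0}]' 30
python3 -m creep '[{"fingers":0,"linear":[9,0.6,0],"twist":0},{"fingers":0,"linear":[9,0.6,0],"twist":0},{"fingers":0,"linear":[9,0.6,0],"twist":0},{"fingers":0,"linear":[9,0.6,0],"twist":0},{"fingers":0,"linear":[9,0.6,0],"twist":0},{"fingers":0,"linear":[9,0.6,0],"twist":0},{"fingers":0,"linear":[9,0.6,0],"twist":0},{"fingers":0,"linear":[9,0.6,0],"twist":0},{"fingers":0,"linear":[9,0.6,0],"twist":0},{"fingers":0,"linear":[9,0.6,0],"twist":0},{"fingers":0,"linear":[6,0.4,0],"twist":0},{"fingers":0,"linear":[3,0.2,0],"twist":0}]'
```

```text
time_s: 52.63
eef_pos: [0.5042, -0.2867, 0.0894]
tool_rot: [2.143, 2.294, -0.0]
contact_force: [-2.3, 2.5, 7.2]
finger_gap: 0.0098
time_s: 53.63
eef_pos: [0.604, -0.28, 0.0894]
tool_rot: [2.142, 2.294, 0.002]
contact_force: [-2.6, 1.3, 5.9]
finger_gap: 0.01
```

```bash
python3 -m creep '[{"fingers":0,"linear":[5,0.3,0],"twist":0},{"fingers":0,"linear":[5,0.3,0],"twist":0},{"fingers":0,"linear":[4,0.3,0],"twist":0},{"fingers":0,"linear":[2,0.1,0],"twist":0},{"fingers":0,"linear":[0,0,0],"twist":0}]'
```

```text
time_s: 54.05
eef_pos: [0.6191, -0.2789, 0.0894]
tool_rot: [2.143, 2.295, 0.0]
contact_force: [-0.7, 0.9, 6.0]
finger_gap: 0.0098
```

```bash
python3 -m creep '[{"fingers":0,"linear":[2,0.1,0],"twist":0},{"fingers":0,"linear":[2,0.1,0],"twist":0},{"fingers":0,"linear":[0,0,0],"twist":0},{"fingers":0,"linear":[0,0,0],"twist":0}]'
python3 -m creep '[{"fingers":0,"linear":[2,0.1,0],"twist":0},{"fingers":0,"linear":[2,0.1,0],"twist":0},{"fingers":0,"linear":[0,0,0],"twist":0},{"fingers":0,"linear":[0,0,0],"twist":0}]'
```

```text
time_s: 54.38
eef_pos: [0.619, -0.2789, 0.0894]
tool_rot: [-2.142, -2.291, 0.008]
contact_force: [-11.6, 1.6, 9.8]
finger_gap: 0.0098
time_s: 54.72
eef_pos: [0.619, -0.2789, 0.0893]
tool_rot: [-2.138, -2.285, 0.017]
contact_force: [-21.4, 2.7, 14.9]
finger_gap: 0.0101
```

Hard against the shut stop (travel 0.4045 → 0.6190). Let go and back off.

```bash
python3 -m creep '[{"fingers":0,"linear":[-5,-0.3,0],"twist":0},{"fingers":0.3,"linear":[0,0,0],"twist":0},{"fingers":0.3,"linear":[0,0,0],"twist":0},{"fingers":0.3,"linear":[0,0,0],"twist":0},{"fingers":0.3,"linear":[-2,0,0],"twist":0},{"fingers":0.3,"linear":[0,0,35],"twist":0},{"fingers":0.3,"linear":[0,0,40],"twist":0},{"fingers":0.3,"linear":[0,0,35],"twist":0},{"fingers":0.3,"linear":[-30,25,0],"twist":0},{"fingers":0.3,"linear":[-30,25,0],"twist":0},{"fingers":0.3,"linear":[-30,25,0],"twist":0},{"fingers":0.3,"linear":[-30,25,0],"twist":0}]'
python3 -m creep '[{"fingers":0.3,"linear":[-30,25,0],"twist":0},{"fingers":0.3,"linear":[-30,25,0],"twist":0},{"fingers":0.3,"linear":[-20,25,0],"twist":0},{"fingers":0.3,"linear":[0,25,0],"twist":0},{"fingers":0.3,"linear":[0,0,0],"twist":0},{"fingers":0.3,"linear":[0,0,0],"twist":0}]'
python3 - <<'E'
from h import *
s=sensors.sense(); print(s['eef_pos'],s['contact_force'])
t=shot('top'); im=cv2.resize(t['frame'][60:380,20:600,::-1],(800,441),interpolation=cv2.INTER_CUBIC)
cv2.imwrite('pics/fin.png',im)
E
```

```text
time_s: 55.72
eef_pos: [0.4986, -0.1777, 0.1968]
tool_rot: [2.144, 2.296, 0.0]
contact_force: [0.6, -0.2, 1.0]
finger_gap: 0.0278
time_s: 56.22
eef_pos: [0.4196, -0.0779, 0.1974]
tool_rot: [2.14, 2.298, 0.001]
contact_force: [-0.2, -0.3, -0.1]
finger_gap: 0.0284
[ 0.41957705 -0.0778821   0.19742165] [-0.18664862 -0.29772766 -0.08792457]
```

View pics/fin.png

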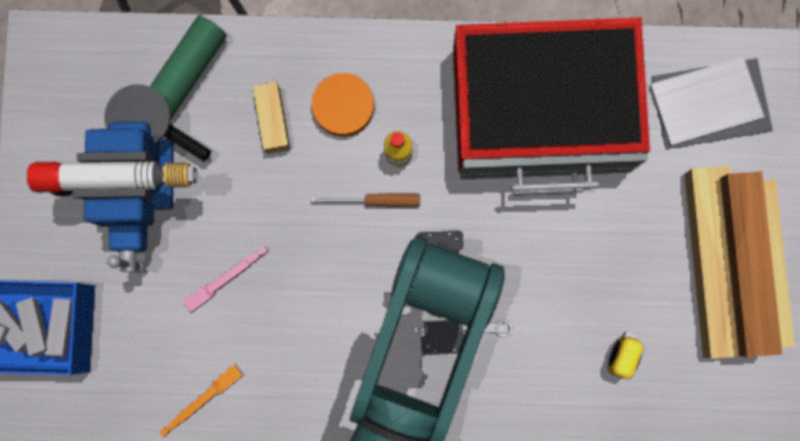

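The drawer is shut (its front sits against the chest at (555,160)), the collar is home at (178,173), the bystanders in view are in place and the robot touches nothing. Handing in.

```bash
python3 -c "
from rig import hand_in
print(hand_in())"
```

```text
the job is handed in; nothing more can be done
None
```

I put all three chisels away, shut the drawer and handed the job in; no verdict came back. I pulled the collar back, and the freed chisel popped out about 10 mm. I then let the collar go and drew the chisel out. The one loose narrow chisel and the one scraper were the only other real ones on the bench.

**Last checks**
- **Chisels:** before I shut the drawer, all three lay centred in bays of their own, blades to the front. The scraper was in the first wide bay and the two narrow chisels in the next two narrow bays. The shut drawer hides them now.
- **Drawer:** it went 0.2145 m, from its open stop to its shut stop (0.215 m nominal), and stopped hard there.
- **Collar and bench:** the last picture shows the collar home and the screwdriver, oil bottle, offcut, discs and tape in place. The arm hid most of the spanner, so I could not check it then.

**What went wrong or disagreed**
- **First placing:** the loose narrow chisel went in about 6 mm too far back and 4 mm to one side, and the drawer got pushed in about 11 mm. I pulled the drawer back to its stop and laid the chisel again, centred.
- **Extra set-down:** I drew chisel0 out before opening the drawer. It had to be let go onto the bench from about 15 mm up, close to the screwdriver's tip. The screwdriver did not appear to move.
- **Bay height:** the cameras put the bays at about 80 mm, but contact in all three placings put them at about 88 mm. I went by contact.
- **Pictures:** I viewed 18, four over the budget of 14.

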